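# Load the blank from behind the vases

## Task

First move both bud vases off the display board and stand them upright, side by side, on the dark slate slab, without shifting the round wooden blank that lies behind them. Then take the blank and load it flat between the four brass posts of the magazine, pushing it down against the sprung follower until it snaps in under both steel catches and stays there when let go; leave the vases on the slab until that is done. Finally put each vase back, upright, on the very spot of the board where it stood at the start, and leave the bowl and the jar alone.

Things in the scene. Friction and masses are not known exactly. Their poses are not given: they have to be found in the camera images.
- vase_dark: upright dark-wood bud vase on the board in front of the blank, left or right; 138 tall, round: body 52 diameter up to 98 high with a brass band, taper, straight neck 26 diameter from 114 to 130 high (grip it here from above), brass-coloured lip 32 diameter on top. 0.25 kg. Origin: centre of its underside, z up its axis
- vase_pale: upright pale-wood bud vase on the board in front of the blank, left or right; 138 tall, round: body 52 diameter up to 98 high with a green band, taper, straight neck 26 diameter from 114 to 130 high (grip it here from above), green lip 32 diameter on top. 0.25 kg. Origin: centre of its underside, z up its axis
- blank: round wooden blank (disc) lying flat, mid-brown with a thin darker ring on top, 60 diameter, 14 thick, edges bevelled 2, 40 g. Origin: centre of its underside, z up. Starts on the board behind the vases, about 5 from each: while they stand there a gripper's body has no room to come down over it.
- board: white-painted display board, fixed, 170 (x) by 180 (y), upper face 10 above the table; along its +x edge a dark rail 12 thick, 30 high above the table. Origin: centre of its underside. Blank starts near (27, 0) in its frame, vases near (-22, 37) and (-22, -37). With the vases gone there is finger room beside the blank along the board's y; along x the rail is in the way.
- slab: dark slate slab, fixed and empty at the start, 120 (x) by 190 (y) by 8 thick: the side area, with room for the two vases side by side along its y. Origin: centre of its underside.
- magazine: fixed; dark wood base 130 (x) by 100 (y) by 12 high. Four brass posts, 12 diameter, at (+-27, +-27), straight to 62 above the origin, coned to points at 74; they guide the blank with about 2.5 play. +y and -y sides are open, 42 between posts, for the fingers that carry the blank; closed fingers fit down between the posts. Origin: centre of the underside, on the posts' axis.
- follower (a joint): round red plate, 40 diameter, on a spring amid the posts; value in m: 0 at rest (top 44 above the magazine's origin), grows as it is pushed down, 0.020 at the hard stop; 5 to 8 N. A loaded blank leaves it near 0.014, pressed up against the catches.
- catch (a point): the catch plane: on the posts' axis, 44 above the magazine's origin. Sprung steel catches at +x and -x, 22 wide, slope in from 62 high to noses at 44, 25 from the axis. A blank let go rests on the slopes, underside 44 to 58 high; push its top with 5 to 20 N to about 40 high (stop: 38): the catches spread and snap in over it. It then rises to stay with its top at this plane, underside at 30.
- bowl: open wooden bowl, 110 diameter, 45 high, loose, beyond the work: leave it. Origin: centre of its underside.
- jar: terracotta lidded jar, 80 diameter, 80 high, loose, beyond the work: leave it. Origin: centre of its underside.
Not all that is in view belongs to the job. What is shaped like the vase_pale but pink is not meant.

How it is judged:
By the outcome, as a careful person would: the job done as asked, in the order asked, and still so for the second after the job is handed in, with the robot touching nothing.
It also fails if it takes over 136 s, if anything falls off the work surface, if the arm or the gripper's body presses on something with over 40 N, if the wrist force passes 120 N, or if a joint passes its speed limit or range.

## Robot

A 6-joint arm with a two-finger parallel gripper is mounted at the origin on the work surface. World frame = base frame: x ahead of the robot, y to its left, z up, the work surface at z = 0. Lengths are in m, angles in rad, forces in N, time in s.
With the tool pointing down it reaches from about 0.3 to 0.775 m from the base axis. Payload 14.6 kg.
Tool frame: the origin (TCP) lies at the very end of the fingers, on their centre line; the grasp point (between the pads) lies 19 mm behind it; z points along the fingers, y is the line along which they close (so a half turn about z gives the same grasp; the last joint's range is limited). The gripper opens to 85 mm and grips with 20 to 120 N. Pads are 22 mm wide; open, the fingers measure 114 mm over their backs; the gripper's body (76 mm by 85 mm) begins 54 mm behind the grasp point. The pads swing forward as they close: fully open they stand 13 mm farther back than shut.
Start: joints at [1.112, 0.3, 1.521, -0, 1.321, -0.067], TCP at [0.21, 0.508, 0.231] pointing down, gripper open.
Joint ranges: [-3.03, 3.03], [-0.79, 2.21], [0.23, 2.52], [-1.04, 4.18], [0, 3.07], [-2.55, 2.55]. Speed limits (rad/s): [2.22, 2.22, 2.57, 3.14, 3.14, 3.14].

## Interface

Orientations are given as a rotation vector (axis times angle).
In Python, from plant import env gives the robot as it stands.
- The arm moves only by the tool move_arm, never from a script. Its argument "commands" is a list of rows, each a list of 7 numbers: the shift along the tool's x, y, z in units of 15 cm (1.0 is 15 cm), then the turn, a rotation vector about the tool's x, y, z in units of 2 rad (1.0 is 2 rad), then the opening, from 0 (shut) to 1 (fully open). In form: [[x, y, z, ax, ay, az, claw], ...]. A call has 1 to 12 rows; each row shifts and turns the commanded pose from where the row before left it, along the tool's axes as they then stand; what a row does not reach is not made up. A row lasts 1/10 s, in which the tool goes at most 50 mm and 8.59 degrees, less where a joint would pass 70% of its speed; a pose out of reach is approached as far as the arm can. A call with a number of a shift or a turn outside -1 to 1 is refused whole. A call with a gripper value outside its range is refused whole. The fingers move at their own pace and stop on an object; the grip force is fixed at half the most. Time passes only in rows, so rows that do not move let the fingers close. It gives the time, the measured TCP pose, the force, the opening and the grip force at its end, in the units of the state.
- env.get_state(): the state, without advancing time (a new reading comes with each control period).
- env.camera(name): name is "scene" or "top" or "wrist"; returns a dict with "color" (400x640x3 uint8, red, green, blue), "K" (3x3 intrinsics, pixels), "k1" (the pictures are not rectified: a ray, as slopes to the right and down, at radius r is drawn at 1 + k1 r^2 times it, then the intrinsics apply), "cam_to_world" (4x4, takes a point from camera to world coordinates); the wrist camera has in their place "T_tool_cam" (4x4, takes a point from camera to tool coordinates, whose origin is the TCP and whose axes are the flange's). Camera axes: x right, y up, looking along -z (the intrinsics and any distortion apply to the point x, -y, -z); pixel columns grow to the right and rows downward; lengths in m; the calibration is good to about 2 mm. A picture is of the moment at which its call begins: read the wrist's pose just before it. There is no depth.
- env.sign_off(): hands the job in; it is judged then, once.
Trained networks look in a picture, given as the dict that the camera call returned (one of the last four; its "shot" number tells which), for a name from the list of things; names that differ only in an ending like _2 or _b are one class to them, and where a whole thing is asked for, a point or a joint stands for the part that bears it (a point fixed in the world has none). Each returns a list of dicts, best first, with "confidence" (0 to 1); they miss things now and then, are a little off and sometimes report something else, mostly with a low value. They report only what shows in the picture. A call takes as long as a camera call. They do not tell look-alikes from the thing itself.
- env.silhouettes(picture, name): "mask" (400x640 bool, what is visible of it) and "box" ([left, top, right, bottom] in pixels, round what is visible of it).
- env.place_of(picture, name): "position" ([column, row] in pixels: a listed point, or the origin of a listed thing).
The state is a dict: "time": time; "joint_positions": joint angles; "dq": joint speeds; "effort": joint torques, N m; "position": TCP position; "tool_rot": TCP orientation; "ft_force": force on the tool from outside, world axes, zero at the start; "moment": the same for the moment, N m; "grip_width": finger opening in m; "grasp_force": force on a finger pad.
Only numpy, scipy, OpenCV 4.12 (cv2) and the standard library are available. Lean on these libraries where they do the work, as an engineer would, in place of code of your own. Each camera call takes 0.05 s, during which the arm holds its last target. There are 200 camera calls.

## Working session

There is one attempt and no reset: what is moved stays moved. The work goes in short steps, Python scripts to look and compute and a tool call to move; the robot and the scene stay as the last step left them, time stands still between calls to the robot, and variables do not carry over. Pictures are saved under pics/ and viewed, at most 14 in all, crops included, and the job is handed in when it is done.

Besides the shell and the picture viewer there is one more tool, called after ">>>" by a JSON object that holds its "api" and its "payload". move_arm: Moves the arm, as the interface text tells. Its arguments: {"type":"object","properties":{"commands":{"type":"array"}},"required":["commands"]}

```bash
mkdir -p pics; ls; cat > h.py <<'E'
import numpy as np, cv2
from plant import env
from scipy.spatial.transform import Rotation as R
def save(p,n): cv2.imwrite('pics/'+n+'.png',p['color'][:,:,::-1])
def c2w(p,st=None):
    if 'cam_to_world' in p: return np.array(p['cam_to_world'])
    T=np.eye(4);T[:3,:3]=R.from_rotvec(st['tool_rot']).as_matrix();T[:3,3]=st['position']
    return T@np.array(p['T_tool_cam'])
def ray(p,uv,st=None):
    K=np.array(p['K']);d=np.linalg.solve(K,[uv[0],uv[1],1.])[:2];s=d.copy()
    for _ in range(20): s=d/(1+p['k1']*(s@s))
    T=c2w(p,st);v=T[:3,:3]@np.array([s[0],-s[1],-1.]);return T[:3,3],v/np.linalg.norm(v)
def at_z(p,uv,z,st=None):
    o,v=ray(p,uv,st);return o+v*(z-o[2])/v[2]
def tri(rays):
    A=0;b=0
    for o,v in rays:
        M=np.eye(3)-np.outer(v,v);A=A+M;b=b+M@o
    x=np.linalg.solve(A,b);return x,[np.linalg.norm((np.eye(3)-np.outer(v,v))@(x-o)) for o,v in rays]
def proj(p,X,st=None):
    T=np.linalg.inv(c2w(p,st));c=T[:3,:3]@np.array(X)+T[:3,3];s=np.array([c[0],-c[1]])/-c[2]
    s=s*(1+p['k1']*(s@s));return (np.array(p['K'])@[s[0],s[1],1])[:2]
E
cat > a.py <<'E'
from h import *
st=env.get_state();print({k:np.round(v,3) for k,v in st.items()})
P={}
for n in ['scene','top']:
    P[n]=env.camera(n);save(P[n],n+'0')
names=['vase_dark','vase_pale','blank','board','slab','magazine','follower','catch','bowl','jar']
for t in names:
    L={}
    for n in P:
        L[n]=env.place_of(P[n],t)[:3]
        print(t,n,[(np.round(q['position'],1).tolist(),round(q['confidence'],2)) for q in L[n]])
    for a in L['scene'][:2]:
        for b in L['top'][:2]:
            x,e=tri([ray(P['scene'],a['position']),ray(P['top'],b['position'])]);print('   ',np.round(x,4),np.round(e,4))
print(np.round(P['top']['cam_to_world'],3),np.round(P['scene']['cam_to_world'],3))
E
python3 a.py
```

```text
pics
{'time': np.float64(0.0), 'joint_positions': array([ 1.112,  0.3  ,  1.522, -0.   ,  1.321, -0.067]), 'dq': array([-0.001, -0.001, -0.   , -0.   ,  0.001,  0.001]), 'effort': array([ 1.0000e-03, -5.4350e+01, -3.6179e+01, -0.0000e+00,  4.0000e-03,
        0.0000e+00]), 'position': array([0.21 , 0.508, 0.231]), 'tool_rot': array([-6.110e-01, -3.081e+00,  2.000e-03]), 'ft_force': array([-0.721,  0.083, -0.166]), 'moment': array([-0.007, -0.043,  0.031]), 'grasp_force': np.float64(0.0), 'grip_width': np.float64(0.086)}
vase_dark scene [([287.0, 203.3], 0.63)]
vase_dark top [([327.0, 242.2], 0.71)]
    [ 0.4995 -0.0573  0.0106] [0.0017 0.0017]
vase_pale scene [([311.5, 148.1], 0.97), ([300.2, 184.5], 0.92), ([335.6, 161.9], 0.73)]
vase_pale top [([250.5, 282.3], 0.97), ([299.6, 249.9], 0.89), ([248.2, 247.9], 0.81)]
    [ 3.984e-01  1.466e-01 -3.000e-04] [0.0008 0.0008]
    [0.485  0.025  0.1393] [0.0185 0.0185]
    [ 0.3827  0.1481 -0.1645] [0.0253 0.0253]
    [0.4798 0.0148 0.0102] [0.0018 0.0018]
blank scene [([309.2, 201.7], 0.78)]
blank top [([312.3, 226.6], 0.62)]
    [ 0.5412 -0.0182  0.0155] [0.0007 0.0007]
board scene [([299.0, 198.9], 0.9)]
board top [([314.8, 237.4], 0.85)]
    [ 0.5125 -0.0252  0.0106] [0.0016 0.0016]
slab scene [([226.4, 263.2], 0.83), ([372.9, 119.7], 0.4)]
slab top [([409.3, 238.8], 0.76)]
    [ 0.5078 -0.2798 -0.014 ] [0.0032 0.0032]
    [ 0.5965 -0.1176  0.4161] [0.148 0.148]
magazine scene [([372.1, 136.7], 0.78), ([299.3, 197.9], 0.72), ([330.9, 290.2], 0.71)]
magazine top [([186.3, 244.5], 0.63)]
    [ 0.4965  0.3184 -0.0099] [0.0038 0.0038]
    [ 0.4459  0.2287 -0.162 ] [0.1432 0.1432]Traceback (most recent call last):
  File "a.py", line 10, in <module>
    L[n]=env.place_of(P[n],t)[:3]
         ~~~~~~~~~~~~^^^^^^^^
ValueError: it knows: blank, board, bowl, catch, jar, magazine, slab, vase_dark, vase_pale
```

View pics/scene0.png

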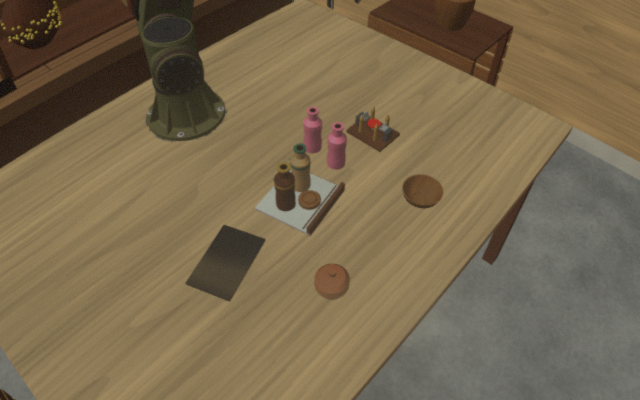

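View pics/top0.png

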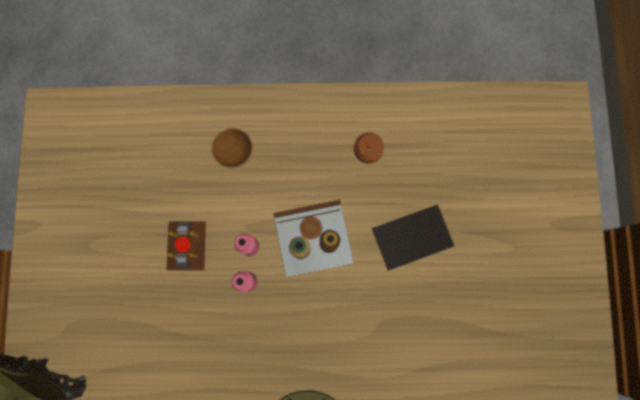

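```bash
cat > b.py <<'E'
from h import *
P={n:env.camera(n) for n in ['scene','top']}
for t in ['catch','magazine','slab','bowl','jar','vase_pale']:
    L={n:env.place_of(P[n],t)[:4] for n in P}
    for a in L['scene']:
        for b in L['top']:
            x,e=tri([ray(P['scene'],a['position']),ray(P['top'],b['position'])]);
            if e[0]<.01: print(t,np.round(x,4),np.round(e[0],4),a['confidence'],b['confidence'])
# board/slab/magazine yaw from silhouettes in top
for t,z in [('board',.01),('slab',.008),('magazine',.012)]:
    for m in env.silhouettes(P['top'],t)[:2]:
        c,_=cv2.findContours(m['mask'].astype(np.uint8),0,2);c=max(c,key=cv2.contourArea)
        pts=np.array([at_z(P['top'],q,z)[:2] for q in c[:,0].astype(float)])
        r=cv2.minAreaRect((pts*1000).astype(np.float32));print(t,r,m['confidence'])
E
python3 b.py
```

```text
catch [0.497  0.3108 0.0661] 0.0013 0.67 0.75
magazine [ 0.4955  0.3208 -0.0179] 0.0035 0.72 0.9
slab [ 0.513  -0.282  -0.0064] 0.0018 0.82 0.55
bowl [ 7.531e-01  1.894e-01 -3.000e-04] 0.0036 0.62 0.93
jar [ 0.7501 -0.1685  0.0062] 0.0014 0.8 0.58
vase_pale [0.4929 0.1502 0.0094] 0.0024 0.88 0.78
vase_pale [0.4814 0.0137 0.0207] 0.0056 0.64 0.87
board ((514.6069946289062, -17.792892456054688), (176.94491577148438, 181.6602020263672), 10.811716079711914) 0.73
board ((512.7462768554688, -283.0334777832031), (124.72357940673828, 193.94921875), 19.068300247192383) 0.4
slab ((513.0089111328125, -283.3506774902344), (124.25005340576172, 193.4387969970703), 19.170047760009766) 0.56
magazine ((495.177734375, 316.7060852050781), (100.50354766845703, 129.56362915039062), 89.51368713378906) 0.8
```

The scene view shows vase_dark (285,190) and vase_pale (300,170) on the board, with the blank behind them at (310,200). There are two pink look-alikes at (313,130) and (337,148), the magazine is at (373,130) and the slab at (227,262). The top view shows the same layout, with pale at (300,247), dark at (330,241), slab at (412,238) and magazine at (185,245).

```bash
cat >> h.py <<'E'
def plan(p,yaw=None,st=None):
    """shift (tool axes, 15cm units) after the turn, and the turn (2rad units), to bring TCP to p with tool y at world angle yaw, pointing down"""
    st=st or env.get_state();M=R.from_rotvec(st['tool_rot']).as_matrix()
    y0=np.arctan2(M[1,1],M[0,1]);yaw=y0 if yaw is None else yaw
    d=(yaw-y0+np.pi/2)%np.pi-np.pi/2; yw=y0+d
    Y=np.array([np.cos(yw),np.sin(yw),0]);Z=np.array([0,0,-1.]);X=np.cross(Y,Z);T=np.stack([X,Y,Z],1)
    rv=R.from_matrix(M.T@T).as_rotvec();s=T.T@(np.array(p)-st['position'])
    print('turn units',np.round(rv/2,4),'rows',np.ceil(np.linalg.norm(rv)/.15),' then shift units',np.round(s/.15,4),'rows',np.ceil(np.linalg.norm(s)/.05), 'q6',round(st['joint_positions'][5],2),'yaw',round(y0,3))
E
python3 -c "
from h import *
p=env.camera('wrist');print(p['T_tool_cam'],p['K'],p['k1']);save(p,'w0')
plan([.45,-.02,.33],np.radians(100))
plan([.45,-.02,.33],np.radians(10))
"
```

```text
[[ 1.57276171e-04  9.51894837e-01  3.06424859e-01  7.82107800e-02]
 [ 9.99999839e-01  1.70878072e-05 -5.66344199e-04  2.72315398e-04]
 [-5.44336248e-04  3.06424899e-01 -9.51894682e-01 -1.42330794e-01]
 [ 0.00000000e+00  0.00000000e+00  0.00000000e+00  1.00000000e+00]] [[282.3442941    0.         324.35389283]
 [  0.         282.3442941  196.45033985]
 [  0.           0.           1.        ]] 0.00991065708968323
turn units [ 0.      0.     -0.2832] rows 4.0  then shift units [-0.964  -3.7465 -0.6579] rows 12.0 q6 -0.07 yaw 1.179
turn units [ 0.     -0.      0.5022] rows 7.0  then shift units [-3.7465  0.964  -0.6579] rows 12.0 q6 -0.07 yaw 1.179
```

>>> {"api": "move_arm", "payload": {"commands": [[0, 0, 0, 0, 0, -0.07, 1], [0, 0, 0, 0, 0, -0.07, 1], [0, 0, 0, 0, 0, -0.07, 1], [0, 0, 0, 0, 0, -0.073, 1], [-0.08, -0.31, -0.055, 0, 0, 0, 1], [-0.08, -0.31, -0.055, 0, 0, 0, 1], [-0.08, -0.31, -0.055, 0, 0, 0, 1], [-0.08, -0.31, -0.055, 0, 0, 0, 1], [0, 0, 0, 0, 0, 0, 1], [0, 0, 0, 0, 0, 0, 1]]}}

```text
time: 2.6
position: [0.29, 0.3331, 0.2647]
tool_rot: [-0.27, 3.129, 0.001]
ft_force: [-0.6, 0.1, -0.7]
grip_width: 0.0856
grasp_force: 0.0
```

```bash
cat > w.py <<'E'
from h import *
import sys,pickle
tag=sys.argv[1];st=env.get_state();p=env.camera('wrist');save(p,'w_'+tag)
out={'st':st,'p':p,'d':{},'m':{}}
for t in sys.argv[2:]:
    out['d'][t]=env.place_of(p,t);out['m'][t]=env.silhouettes(p,t)
    for q in out['d'][t][:4]: print(t,np.round(q['position'],1),round(q['confidence'],2),'z0:',np.round(at_z(p,q['position'],0,st)[:2],4),'z10:',np.round(at_z(p,q['position'],.01,st)[:2],4))
pickle.dump(out,open(tag+'.pkl','wb'))
print(np.round(st['position'],4),st['time'])
E
python3 w.py 1 magazine catch vase_pale vase_dark blank board
```

```text
magazine [294.5 280.4] 0.93 z0: [0.4964 0.3188] z10: [0.4895 0.3188]
catch [289.2 296.5] 0.81 z0: [0.5296 0.3144] z10: [0.5218 0.3145]
vase_pale [ 98.3 245.7] 0.94 z0: [0.485  0.0024] z10: [0.4783 0.0101]
vase_pale [191.6 259.3] 0.83 z0: [0.4851 0.1485] z10: [0.4784 0.1527]
vase_pale [196.6 207. ] 0.82 z0: [0.3925 0.1532] z10: [0.388  0.1573]
vase_dark [ 55.3 246.5] 0.62 z0: [ 0.4977 -0.064 ] z10: [ 0.4907 -0.0546]
blank [ 86.7 272. ] 0.73 z0: [ 0.5375 -0.0193] z10: [ 0.5295 -0.011 ]
[0.29   0.3331 0.2647] 2.6
```

>>> {"api": "move_arm", "payload": {"commands": [[-0.08, -0.31, -0.055, 0, 0, 0, 1], [-0.08, -0.31, -0.055, 0, 0, 0, 1], [-0.08, -0.31, -0.055, 0, 0, 0, 1], [-0.08, -0.31, -0.055, 0, 0, 0, 1], [-0.08, -0.31, -0.055, 0, 0, 0, 1], [-0.08, -0.31, -0.055, 0, 0, 0, 1], [-0.08, -0.31, -0.055, 0, 0, 0, 1], [-0.08, -0.31, -0.055, 0, 0, 0, 1], [0, 0, 0, 0, 0, 0, 1], [0, 0, 0, 0, 0, 0, 1], [0, 0, 0, 0, 0, 0, 1]]}}

```text
time: 4.35
position: [0.4482, -0.0155, 0.3301]
tool_rot: [0.274, -3.129, -0.0]
ft_force: [-0.9, -0.0, -0.6]
grip_width: 0.0856
grasp_force: 0.0
```

```bash
python3 w.py 2 vase_pale vase_dark blank board slab; python3 -c "
from h import *
plan([.37,-.10,.33],np.radians(10))"
```

```text
vase_pale [432.8 143.3] 0.75 z0: [0.3989 0.1586] z10: [0.3983 0.1546]
vase_pale [335.1 176. ] 0.74 z0: [0.4815 0.0096] z10: [0.4792 0.0088]
vase_pale [415.3 191.1] 0.69 z0: [0.4838 0.1526] z10: [0.4815 0.1488]
vase_dark [295.  178.5] 0.73 z0: [ 0.4979 -0.0576] z10: [ 0.4952 -0.057 ]
blank [314.6 202.8] 0.6 z0: [ 0.5357 -0.0171] z10: [ 0.5323 -0.0173]
blank [336.  174.8] 0.59 z0: [0.4792 0.0108] z10: [0.4769 0.0099]
board [311.5 191.7] 0.57 z0: [ 0.5164 -0.0258] z10: [ 0.5133 -0.0258]
slab [160.3 163. ] 0.94 z0: [ 0.5108 -0.2849] z10: [ 0.5079 -0.2795]
slab [312.7 189.1] 0.2 z0: [ 0.5114 -0.0245] z10: [ 0.5084 -0.0246]
[ 0.4482 -0.0155  0.3301] 4.35
turn units [-0.     -0.      0.7853] rows 11.0  then shift units [-0.4593 -0.6126  0.0019] rows 3.0 q6 -1.86 yaw 1.745
```

View pics/w_2.png

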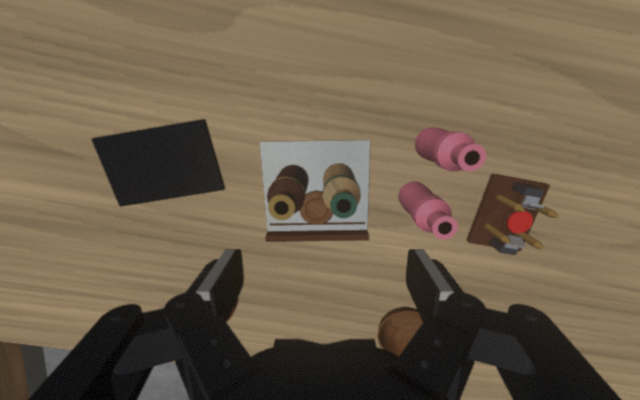

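The wrist view shows dark on the left with its lip at (281,206), pale with its lip at (343,204), and the blank between them at (315,208). The rail is at row 236. The board's near corners are at (261,142) and (370,140), and the slab is at (160,163).

```bash
cat > lip.py <<'E'
from h import *
import pickle
def lip(p,st,col,guess,z=.148,win=22,dbg=None):
    u0=proj(p,guess+[z],st) if len(guess)==2 else np.array(guess)
    hsv=cv2.cvtColor(p['color'],cv2.COLOR_RGB2HSV)
    H,S,V=[hsv[...,i].astype(int) for i in range(3)]
    m=((H>60)&(H<100)&(S>70)) if col=='pale' else ((H>17)&(H<32)&(S>120)&(V>60))
    w=np.zeros(m.shape,bool);w[int(u0[1])-win:int(u0[1])+win,int(u0[0])-win:int(u0[0])+win]=1
    m=(m&w).astype(np.uint8)
    c,_=cv2.findContours(m,0,2)
    c=max(c,key=cv2.contourArea);h=cv2.convexHull(c);e=cv2.fitEllipse(h)
    return np.array(e[0])+0.0,e,len(c)
if __name__=='__main__':
    for t in '12':
        d=pickle.load(open(t+'.pkl','rb'))
        for col,g in [('pale',[.480,.012]),('dark',[.4975,-.057])]:
            try:
                uv,e,n=lip(d['p'],d['st'],col,g)
                print(t,col,np.round(uv,1),np.round(e[1],1),n,np.round(at_z(d['p'],uv,.148,d['st']),4))
            except Exception as x: print(t,col,x)
    p=d['p'];st=d['st']
    im=p['color'][120:250,240:390,::-1];cv2.imwrite('pics/crop2.png',cv2.resize(im,None,fx=5,fy=4.5,interpolation=cv2.INTER_CUBIC)[:600,:800])
    hsv=cv2.cvtColor(p['color'],cv2.COLOR_RGB2HSV);print(hsv[200:210:3,270:292:3].tolist())
    for uv in [(261,142),(370,140)]: print(at_z(p,uv,.01,st))
E
python3 lip.py
```

```text
1 pale max() iterable argument is empty
1 dark max() iterable argument is empty
2 pale [343.2 204.8] [22.8 23.5] 74 [0.4807 0.0138 0.148 ]
2 dark [281.6 206. ] [23.8 26.2] 46 [ 0.4953 -0.0599  0.148 ]
[[[19, 125, 106], [20, 122, 128], [20, 131, 125], [20, 120, 113], [21, 120, 113], [21, 127, 122], [20, 127, 124], [20, 124, 111]], [[21, 124, 125], [20, 129, 127], [18, 105, 63], [18, 83, 37], [13, 81, 38], [20, 96, 53], [21, 128, 120], [20, 123, 124]], [[20, 122, 125], [21, 124, 111], [13, 96, 37], [13, 81, 38], [19, 94, 38], [19, 58, 35], [19, 120, 87], [21, 123, 126]], [[21, 125, 124], [20, 126, 113], [24, 94, 38], [15, 78, 39], [20, 90, 34], [18, 73, 35], [21, 118, 80], [20, 125, 126]]]
[ 0.44457622 -0.11977822  0.01      ]
[0.41073213 0.05327    0.01      ]
```

View pics/crop2.png

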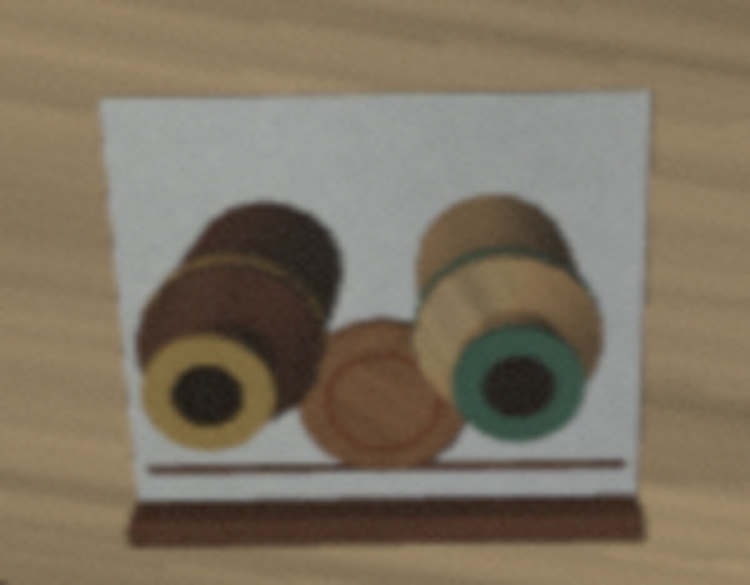

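>>> {"api": "move_arm", "payload": {"commands": [[-0.245, 0.16, 0, 0, 0, 0, 1], [0, 0, 0, 0, 0, 0.071, 1], [0, 0, 0, 0, 0, 0.071, 1], [0, 0, 0, 0, 0, 0.071, 1], [0, 0, 0, 0, 0, 0.071, 1], [0, 0, 0, 0, 0, 0.071, 1], [0, 0, 0, 0, 0, 0.071, 1], [0, 0, 0, 0, 0, 0.071, 1], [0, 0, 0, 0, 0, 0.071, 1], [0, 0, 0, 0, 0, 0.071, 1], [0, 0, 0, 0, 0, 0.071, 1], [0, 0, 0, 0, 0, 0.067, 1]]}}

```text
time: 6.1
position: [0.4806, 0.0137, 0.3302]
tool_rot: [-2.007, -2.417, 0.0]
ft_force: [0.2, 0.1, 0.5]
grip_width: 0.0854
grasp_force: 0.0
```

>>> {"api": "move_arm", "payload": {"commands": [[0, 0, 0, 0, 0, 0, 1], [0, 0, 0, 0, 0, 0, 1]]}}

```text
time: 6.3
position: [0.4806, 0.0137, 0.3303]
tool_rot: [-1.995, -2.427, -0.0]
ft_force: [-0.4, -0.1, 0.4]
grip_width: 0.0854
grasp_force: 0.0
```

```bash
sed -i 's/(S>120)&(V>60)/(S>95)\&(V>70)/; s/(S>70)/(S>50)/' lip.py
python3 w.py 3 vase_pale vase_dark blank slab; cat > l2.py <<'E'
from lip import *
import sys
for col,g in [('pale',[.480,.012]),('dark',[.4955,-.059])]:
    rs=[]
    for t in sys.argv[1:]:
        d=pickle.load(open(t+'.pkl','rb'))
        uv,e,n=lip(d['p'],d['st'],col,g);rs.append(ray(d['p'],uv,d['st']))
        print(t,col,np.round(uv,1),np.round(e[1],1),n,np.round(at_z(d['p'],uv,.148,d['st']),4))
    x,e=tri(rs);print('TRI',np.round(x,4),np.round(e,4))
E
python3 l2.py 2 3
```

```text
vase_pale [346.6  64.9] 0.93 z0: [0.4875 0.1552] z10: [0.4871 0.1539]
vase_pale [323.4 152.9] 0.6 z0: [0.4787 0.0166] z10: [0.4784 0.0182]
vase_pale [288.8  54.3] 0.59 z0: [0.3987 0.1525] z10: [0.4002 0.1512]
vase_dark [325.2 195. ] 0.94 z0: [ 0.4961 -0.0554] z10: [ 0.4954 -0.0523]
blank [520.9  71.6] 0.74 z0: [0.7511 0.1969] z10: [0.7451 0.1947]
blank [354.2 176.6] 0.56 z0: [ 0.5385 -0.0131] z10: [ 0.537  -0.0109]
slab [311.  303.9] 0.75 z0: [ 0.5127 -0.2851] z10: [ 0.5118 -0.2771]
[0.4806 0.0137 0.3303] 6.3
2 pale [343.3 204.7] [24.2 25. ] 41 [0.4806 0.0139 0.148 ]
3 pale [324.8 175.1] [25.4 26.8] 38 [0.4814 0.0145 0.148 ]
TRI [0.4814 0.0141 0.146 ] [0.0001 0.0001]
2 dark [281.3 206.3] [24.6 26.7] 30 [ 0.4958 -0.0601  0.148 ]
3 dark [325.7 233.9] [24.4 26.5] 37 [ 0.4973 -0.0599  0.148 ]
TRI [ 0.4971 -0.0607  0.1456] [0.0005 0.0005]
```

```bash
python3 -c "
from h import *
plan([.4971,-.0606,.25],np.radians(11.5))
plan([.4971,-.0606,.110],np.radians(11.5))"
```

```text
turn units [ 0.      0.     -0.0046] rows 1.0  then shift units [-0.5074  0.0091  0.5352] rows 3.0 q6 -0.24 yaw 0.191
turn units [ 0.      0.     -0.0046] rows 1.0  then shift units [-0.5074  0.0091  1.4685] rows 5.0 q6 -0.24 yaw 0.191
```

>>> {"api": "move_arm", "payload": {"commands": [[-0.254, 0.005, 0, 0, 0, -0.005, 1], [-0.253, 0.004, 0, 0, 0, 0, 1], [0, 0, 0.25, 0, 0, 0, 1], [0, 0, 0.25, 0, 0, 0, 1], [0, 0, 0.25, 0, 0, 0, 1], [0, 0, 0.25, 0, 0, 0, 1], [0, 0, 0.2, 0, 0, 0, 1], [0, 0, 0.15, 0, 0, 0, 1], [0, 0, 0.12, 0, 0, 0, 1], [0, 0, 0, 0, 0, 0, 1], [0, 0, 0, 0, 0, 0, 1], [0, 0, 0, 0, 0, 0, 1]]}}

```text
time: 7.95
position: [0.4973, -0.0607, 0.111]
tool_rot: [1.986, 2.432, 0.001]
ft_force: [0.5, 0.7, 0.1]
grip_width: 0.0852
grasp_force: 0.0
```

```bash
python3 -c "
from h import *
save(env.camera('wrist'),'g1')"
```

```text
(no output)
```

View pics/g1.png

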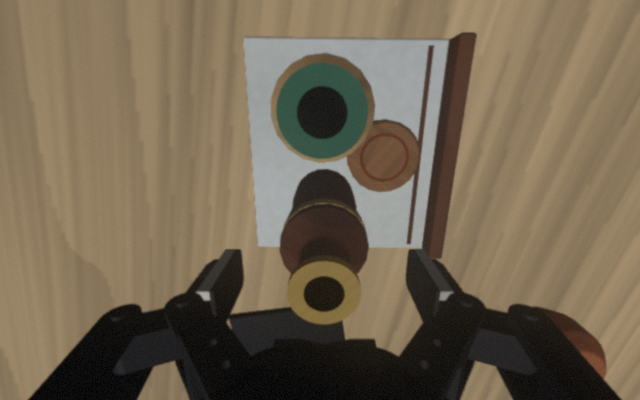

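The dark vase's lip at (324,291) is centred between the open pads at (228,280) and (423,280), so I'm closing on it.

>>> {"api": "move_arm", "payload": {"commands": [[0, 0, 0, 0, 0, 0, 0.4], [0, 0, 0, 0, 0, 0, 0.15], [0, 0, 0, 0, 0, 0, 0.15], [0, 0, 0, 0, 0, 0, 0.15], [0, 0, 0, 0, 0, 0, 0.15], [0, 0, 0, 0, 0, 0, 0.15]]}}

```text
time: 8.6
position: [0.4977, -0.0608, 0.1119]
tool_rot: [1.986, 2.431, 0.002]
ft_force: [-6.4, 0.3, 22.1]
grip_width: 0.0356
grasp_force: 50.4
```

>>> {"api": "move_arm", "payload": {"commands": [[0, 0, 0, 0, 0, 0, 0.8], [0, 0, 0, 0, 0, 0, 0.8], [0, 0, -0.06, 0, 0, 0, 0.8], [0, 0, 0, 0, 0, 0, 0.8], [0, 0, 0, 0, 0, 0, 0.3], [0, 0, 0, 0, 0, 0, 0.15], [0, 0, 0, 0, 0, 0, 0.15], [0, 0, 0, 0, 0, 0, 0.15], [0, 0, 0, 0, 0, 0, 0.15], [0, 0, 0, 0, 0, 0, 0.15]]}}

```text
time: 9.6
position: [0.4968, -0.0606, 0.1189]
tool_rot: [1.987, 2.433, 0.0]
ft_force: [-0.7, 0.9, 3.6]
grip_width: 0.0289
grasp_force: 58.7
```

>>> {"api": "move_arm", "payload": {"commands": [[0, 0, 0, 0, 0, 0, 0.6], [0, 0, -0.015, 0, 0, 0, 0.6], [0, 0, 0, 0, 0, 0, 0.15], [0, 0, 0, 0, 0, 0, 0.15], [0, 0, 0, 0, 0, 0, 0.15], [0, 0, 0, 0, 0, 0, 0.15], [0, 0, 0, 0, 0, 0, 0.15]]}}

```text
time: 10.3
position: [0.4969, -0.0606, 0.1214]
tool_rot: [1.987, 2.433, 0.001]
ft_force: [-1.0, -0.3, 5.4]
grip_width: 0.0289
grasp_force: 58.7
```

```bash
python3 -c "
from h import *
st=env.get_state();print(st['position'],st['tool_rot'],st['grip_width'])
z=st['position'][2]
plan([.526,-.320,.22],np.radians(19))
plan([.526,-.320,z-.002],np.radians(19))"
```

```text
[ 0.49691805 -0.06063778  0.12138946] [1.98702985e+00 2.43260851e+00 5.60435823e-04] 0.02894483527890394
turn units [ 0.0003  0.0001 -0.0653] rows 1.0  then shift units [-1.698  -0.3796 -0.6574] rows 6.0 q6 -0.4 yaw 0.201
turn units [ 0.0003  0.0001 -0.0653] rows 1.0  then shift units [-1.698  -0.3796  0.0133] rows 6.0 q6 -0.4 yaw 0.201
```

>>> {"api": "move_arm", "payload": {"commands": [[0, 0, -0.08, 0, 0, 0, 0.15], [0, 0, -0.2, 0, 0, 0, 0.15], [0, 0, -0.26, 0, 0, 0, 0.15], [0, 0, -0.12, 0, 0, -0.065, 0.15], [-0.14, -0.03, 0, 0, 0, 0, 0.15], [-0.26, -0.06, 0, 0, 0, 0, 0.15], [-0.3, -0.07, 0, 0, 0, 0, 0.15], [-0.3, -0.07, 0, 0, 0, 0, 0.15], [-0.3, -0.07, 0, 0, 0, 0, 0.15], [-0.26, -0.06, 0, 0, 0, 0, 0.15], [-0.138, -0.02, 0, 0, 0, 0, 0.15], [0, 0, 0, 0, 0, 0, 0.15]]}}

```text
time: 11.5
position: [0.525, -0.3225, 0.2197]
tool_rot: [-1.828, -2.554, 0.001]
ft_force: [-0.3, 0.4, -2.1]
grip_width: 0.0288
grasp_force: 59.6
```

```bash
python3 -c "
from h import *
plan([.526,-.320,.1214-.002],np.radians(19))"
```

```text
turn units [-0.0004 -0.0003 -0.0017] rows 1.0  then shift units [0.0134 0.0114 0.6684] rows 3.0 q6 -0.94 yaw 0.328
```

>>> {"api": "move_arm", "payload": {"commands": [[0.013, 0.011, 0.15, 0, 0, 0, 0.15], [0, 0, 0.2, 0, 0, 0, 0.15], [0, 0, 0.17, 0, 0, 0, 0.15], [0, 0, 0.08, 0, 0, 0, 0.15], [0, 0, 0.035, 0, 0, 0, 0.15], [0, 0, 0.015, 0, 0, 0, 0.15], [0, 0, 0.01, 0, 0, 0, 0.15], [0, 0, 0, 0, 0, 0, 0.15], [0, 0, 0, 0, 0, 0, 0.15]]}}

```text
time: 12.4
position: [0.5267, -0.3178, 0.1218]
tool_rot: [1.825, 2.556, 0.0]
ft_force: [-0.1, 0.3, -2.1]
grip_width: 0.0286
grasp_force: 59.7
```

>>> {"api": "move_arm", "payload": {"commands": [[0, 0, 0.01, 0, 0, 0, 0.15], [0, 0, 0.007, 0, 0, 0, 0.15], [0, 0, 0, 0, 0, 0, 0.15]]}}

```text
time: 12.7
position: [0.5269, -0.318, 0.1195]
tool_rot: [1.824, 2.556, -0.0]
ft_force: [-1.4, 0.3, 4.9]
grip_width: 0.029
grasp_force: 60.2
```

>>> {"api": "move_arm", "payload": {"commands": [[0, 0, 0, 0, 0, 0, 0.5], [0, 0, 0, 0, 0, 0, 1], [0, 0, 0, 0, 0, 0, 1], [0, 0, 0, 0, 0, 0, 1], [0, 0, -0.15, 0, 0, 0, 1], [0, 0, -0.25, 0, 0, 0, 1], [0, 0, -0.3, 0, 0, 0, 1], [0, 0, 0, 0, 0, 0, 1]]}}

```text
time: 13.5
position: [0.5281, -0.3186, 0.2301]
tool_rot: [1.819, 2.549, 0.0]
ft_force: [-1.0, -0.4, -0.2]
grip_width: 0.0855
grasp_force: 0.0
```

```bash
python3 -c "
from h import *
plan([.4814,.0141,.1214],.201)"
```

```text
turn units [0.0032 0.0038 0.065 ] rows 1.0  then shift units [2.2357 0.1381 0.7244] rows 8.0 q6 -0.93 yaw 0.331
```

>>> {"api": "move_arm", "payload": {"commands": [[0, 0, 0, 0, 0, 0.065, 1], [0.28, 0.017, 0, 0, 0, 0, 1], [0.28, 0.017, 0, 0, 0, 0, 1], [0.28, 0.017, 0, 0, 0, 0, 1], [0.28, 0.017, 0, 0, 0, 0, 1], [0.28, 0.017, 0, 0, 0, 0, 1], [0.28, 0.017, 0, 0, 0, 0, 1], [0.28, 0.017, 0, 0, 0, 0, 1], [0.275, 0.017, 0, 0, 0, 0, 1], [0, 0, 0, 0, 0, 0, 1], [0, 0, 0, 0, 0, 0, 1]]}}

```text
time: 14.6
position: [0.4795, 0.0155, 0.2234]
tool_rot: [1.985, 2.435, 0.0]
ft_force: [-0.3, -0.9, 0.0]
grip_width: 0.0853
grasp_force: 0.0
```

```bash
python3 -c "
from h import *
from lip import lip
plan([.4814,.0141,.1214],.201)
st=env.get_state();p=env.camera('wrist');uv,e,n=lip(p,st,'pale',[.4814,.0141],z=.146,win=45);print(uv,e[1],n,at_z(p,uv,.146,st))
p=env.camera('top');print([(q['position'],q['confidence']) for q in env.place_of(p,'vase_dark')])"
```

```text
turn units [0.0001 0.0001 0.0009] rows 1.0  then shift units [-0.0117  0.0104  0.6801] rows 3.0 q6 -0.25 yaw 0.203
[325.81463623 207.56781006] (36.6862678527832, 37.77065658569336) 53 [0.48159632 0.0141795  0.146     ]
[([424.6, 230.8], 0.62), ([314.1, 237.5], 0.56)]
```

Consistent. Descending onto the pale vase's neck.

>>> {"api": "move_arm", "payload": {"commands": [[-0.011, 0.01, 0.15, 0, 0, 0, 1], [0, 0, 0.25, 0, 0, 0, 1], [0, 0, 0.2, 0, 0, 0, 1], [0, 0, 0.08, 0, 0, 0, 1], [0, 0, 0, 0, 0, 0, 1], [0, 0, 0, 0, 0, 0, 0.4], [0, 0, 0, 0, 0, 0, 0.15], [0, 0, 0, 0, 0, 0, 0.15], [0, 0, 0, 0, 0, 0, 0.15], [0, 0, 0, 0, 0, 0, 0.15], [0, 0, 0, 0, 0, 0, 0.15]]}}

```text
time: 15.85
position: [0.4819, 0.0136, 0.1226]
tool_rot: [1.986, 2.432, 0.002]
ft_force: [-2.3, -0.4, 7.1]
grip_width: 0.0288
grasp_force: 58.5
```

```bash
python3 -c "
from h import *
plan([.501,-.246,.22],np.radians(19))
plan([.501,-.246,.1200],np.radians(19))"
```

```text
turn units [ 0.0009  0.0003 -0.0652] rows 1.0  then shift units [-1.678  -0.4429 -0.6496] rows 6.0 q6 -0.25 yaw 0.201
turn units [ 0.0009  0.0003 -0.0652] rows 1.0  then shift units [-1.678  -0.4429  0.0171] rows 6.0 q6 -0.25 yaw 0.201
```

>>> {"api": "move_arm", "payload": {"commands": [[0, 0, -0.08, 0, 0, 0, 0.15], [0, 0, -0.2, 0, 0, 0, 0.15], [0, 0, -0.26, 0, 0, 0, 0.15], [0, 0, -0.1, 0, 0, -0.065, 0.15], [-0.14, -0.03, 0, 0, 0, 0, 0.15], [-0.26, -0.07, 0, 0, 0, 0, 0.15], [-0.3, -0.08, 0, 0, 0, 0, 0.15], [-0.3, -0.08, 0, 0, 0, 0, 0.15], [-0.29, -0.08, 0, 0, 0, 0, 0.15], [-0.25, -0.07, 0, 0, 0, 0, 0.15], [-0.138, -0.033, 0, 0, 0, 0, 0.15], [0, 0, 0, 0, 0, 0, 0.15]]}}

```text
time: 17.05
position: [0.4999, -0.2484, 0.2178]
tool_rot: [-1.829, -2.554, 0.001]
ft_force: [0.6, -0.0, -2.7]
grip_width: 0.029
grasp_force: 59.7
```

```bash
python3 -c "
from h import *
plan([.501,-.246,.1200],np.radians(19))"
```

```text
turn units [-0.0002  0.0001 -0.0017] rows 1.0  then shift units [0.0129 0.0121 0.6517] rows 2.0 q6 -0.85 yaw 0.328
```

>>> {"api": "move_arm", "payload": {"commands": [[0.003, 0.01, 0.15, 0, 0, 0, 0.15], [0, 0, 0.2, 0, 0, 0, 0.15], [0, 0, 0.17, 0, 0, 0, 0.15], [0, 0, 0.07, 0, 0, 0, 0.15], [0, 0, 0.03, 0, 0, 0, 0.15], [0, 0, 0.015, 0, 0, 0, 0.15], [0, 0, 0.012, 0, 0, 0, 0.15], [0, 0, 0, 0, 0, 0, 0.15], [0, 0, 0, 0, 0, 0, 0.15]]}}

```text
time: 17.95
position: [0.5018, -0.2452, 0.1211]
tool_rot: [1.825, 2.556, 0.0]
ft_force: [-0.1, 0.1, -3.6]
grip_width: 0.0289
grasp_force: 59.8
```

>>> {"api": "move_arm", "payload": {"commands": [[0, 0, 0.007, 0, 0, 0, 0.15], [0, 0, 0.007, 0, 0, 0, 0.15], [0, 0, 0, 0, 0, 0, 0.15]]}}

```text
time: 18.25
position: [0.5025, -0.2458, 0.1206]
tool_rot: [1.823, 2.554, 0.0]
ft_force: [-3.6, 1.5, 14.4]
grip_width: 0.0288
grasp_force: 60.9
```

>>> {"api": "move_arm", "payload": {"commands": [[0, 0, -0.003, 0, 0, 0, 0.5], [0, 0, 0, 0, 0, 0, 1], [0, 0, 0, 0, 0, 0, 1], [0, 0, 0, 0, 0, 0, 1], [0, 0, -0.15, 0, 0, 0, 1], [0, 0, -0.25, 0, 0, 0, 1], [0, 0, -0.3, 0, 0, 0, 1], [0, 0, 0, 0, 0, 0, 1]]}}

```text
time: 19.05
position: [0.5032, -0.246, 0.2298]
tool_rot: [1.82, 2.55, 0.001]
ft_force: [-0.0, -1.0, 0.2]
grip_width: 0.0853
grasp_force: 0.0
```

```bash
python3 -c "
from h import *
plan([.48,-.02,.24],.201)
plan([.48,-.02,.24],.201+np.pi/2)"; python3 w.py 4 vase_pale vase_dark slab
```

```text
turn units [0.0033 0.0033 0.065 ] rows 1.0  then shift units [ 1.5072  0.1491 -0.0682] rows 5.0 q6 -0.85 yaw 0.331
turn units [ 0.      0.0051 -0.7204] rows 10.0  then shift units [-0.1491  1.5072 -0.0682] rows 5.0 q6 -0.85 yaw 0.331
vase_pale [319.6 165.5] 0.75 z0: [ 0.4987 -0.2468] z10: [ 0.4982 -0.2447]
vase_dark [324.7 217.5] 0.98 z0: [ 0.5296 -0.3155] z10: [ 0.5282 -0.3116]
[ 0.5032 -0.246   0.2298] 19.05
```

View pics/w_4.png

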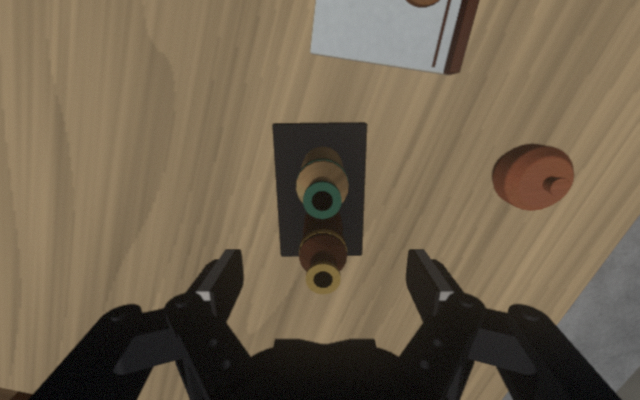

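Both vases stand upright on the slab, with the pale lip at (322,201) and the dark lip at (323,279). Next is the blank.

>>> {"api": "move_arm", "payload": {"commands": [[0.295, 0.069, -0.014, 0, 0, 0, 1], [0.295, 0.069, -0.014, 0, 0, 0, 1], [0.295, 0.069, -0.014, 0, 0, 0, 1], [0.295, 0.069, -0.014, 0, 0, 0, 1], [0.295, 0.069, -0.014, 0, 0, 0, 1], [0, 0, 0, 0, 0, -0.072, 1], [0, 0, 0, 0, 0, -0.072, 1], [0, 0, 0, 0, 0, -0.072, 1], [0, 0, 0, 0, 0, -0.072, 1], [0, 0, 0, 0, 0, -0.072, 1], [0, 0, 0, 0, 0, -0.072, 1], [0, 0, 0, 0, 0, -0.072, 1]]}}

```text
time: 20.6
position: [0.4785, -0.019, 0.2337]
tool_rot: [-0.354, -3.12, -0.0]
ft_force: [0.2, -0.4, -0.8]
grip_width: 0.0853
grasp_force: 0.0
```

>>> {"api": "move_arm", "payload": {"commands": [[0, 0, 0, 0, 0, -0.072, 1], [0, 0, 0, 0, 0, -0.072, 1], [0, 0, 0, 0, 0, -0.072, 1], [0, 0, 0, 0, 0, 0, 1], [0, 0, 0, 0, 0, 0, 1], [0, 0, 0, 0, 0, 0, 1]]}}

```text
time: 21.2
position: [0.4786, -0.019, 0.2341]
tool_rot: [0.309, -3.126, -0.0]
ft_force: [0.2, 0.5, 0.4]
grip_width: 0.0852
grasp_force: 0.0
```

```bash
python3 w.py 5 blank; cat > bl.py <<'E'
from h import *
import pickle,sys
rs=[]
for t in sys.argv[1:]:
    d=pickle.load(open(t+'.pkl','rb'));p,st=d['p'],d['st']
    best=min((m for m in d['m']['blank']),key=lambda m:np.linalg.norm(at_z(p,np.array([(m['box'][0]+m['box'][2])/2,(m['box'][1]+m['box'][3])/2],float),.024,st)[:2]-[.535,-.015]))
    # top-face colour segmentation: brownish saturated inside dilated mask
    m=cv2.dilate(best['mask'].astype(np.uint8),np.ones((9,9)))
    hsv=cv2.cvtColor(p['color'],cv2.COLOR_RGB2HSV);mm=((hsv[...,1]>70)&(m>0)).astype(np.uint8)
    for nm,k in (('net',best['mask'].astype(np.uint8)),('col',mm)):
        c,_=cv2.findContours(k,0,2);c=max(c,key=cv2.contourArea);e=cv2.fitEllipse(cv2.convexHull(c))
        pts=np.array([at_z(p,q,.02,st)[:2]*1000 for q in c[:,0].astype(float)]).astype(np.float32)
        print(t,nm,np.round(e[0],1),np.round(e[1],1),np.round(at_z(p,e[0],.02,st),4),cv2.minEnclosingCircle(pts),best['confidence'])
    rs.append(ray(p,e[0],st))
if len(rs)>1: print(tri(rs))
# white board edges
E
python3 bl.py 5
```

```text
blank [322.3 209.1] 0.72 z0: [ 0.5399 -0.0094] z10: [ 0.5362 -0.0101]
[ 0.4786 -0.019   0.2341] 21.2
5 net [319.9 211.4] [43.5 44.8] [ 0.5364 -0.0133  0.02  ] ((536.9633178710938, -12.531196594238281), 31.544784545898438) 0.58
5 col [319.1 212.8] [42.9 45.1] [ 0.5387 -0.014   0.02  ] ((541.2236328125, -15.101348876953125), 33.97576904296875) 0.58
```

View pics/w_5.png

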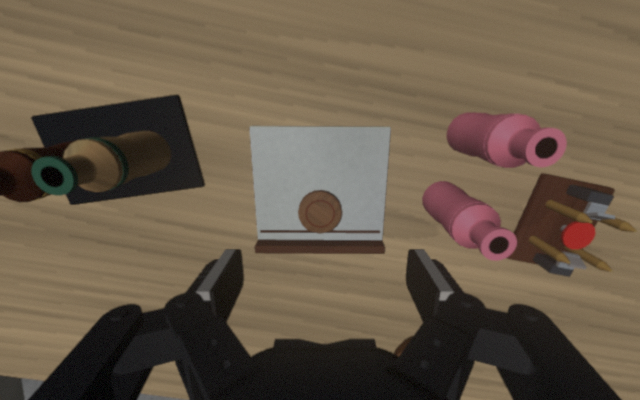

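The blank is alone on the board at (320,211), not shifted, with the rail at row 247. I'm going lower for a second view.

```bash
python3 -c "
from h import *
plan([.5365,-.0135,.13],.201+np.pi/2)"
```

```text
turn units [ 0.     -0.     -0.0012] rows 1.0  then shift units [-0.3854 -0.0409  0.695 ] rows 3.0 q6 -1.89 yaw 1.769
```

>>> {"api": "move_arm", "payload": {"commands": [[-0.13, -0.014, 0.17, 0, 0, 0, 1], [-0.13, -0.014, 0.2, 0, 0, 0, 1], [-0.125, -0.013, 0.2, 0, 0, 0, 1], [0, 0, 0.125, 0, 0, 0, 1], [0, 0, 0, 0, 0, 0, 1], [0, 0, 0, 0, 0, 0, 1]]}}

```text
time: 21.95
position: [0.5365, -0.0136, 0.1307]
tool_rot: [-0.313, 3.126, -0.0]
ft_force: [0.5, 0.5, 1.2]
grip_width: 0.0852
grasp_force: 0.0
```

```bash
python3 w.py 6 blank; python3 bl.py 5 6;python3 -c "
from h import *
plan([.5365,-.0135,.005],.201+np.pi/2)"
```

```text
blank [324.7 190.1] 0.72 z0: [ 0.5395 -0.0125] z10: [ 0.5366 -0.0131]
[ 0.5365 -0.0136  0.1307] 21.95
5 net [319.9 211.4] [43.5 44.8] [ 0.5364 -0.0133  0.02  ] ((536.9633178710938, -12.531196594238281), 31.544784545898438) 0.58
5 col [319.1 212.8] [42.9 45.1] [ 0.5387 -0.014   0.02  ] ((541.2236328125, -15.101348876953125), 33.97576904296875) 0.58
6 net [324.3 193.3] [61.3 62.8] [ 0.5368 -0.0134  0.02  ] ((538.0542602539062, -13.582653045654297), 30.45561981201172) 0.68
6 col [324.2 195.8] [61.9 67.5] [ 0.5393 -0.013   0.02  ] ((540.3424682617188, -12.314311027526855), 33.02252960205078) 0.68
(array([ 0.54142479, -0.01307151,  0.01295622]), [np.float64(0.0005046534356926341), np.float64(0.000504653435692611)])
turn units [-0.0003  0.0011 -0.0006] rows 1.0  then shift units [0.0025 0.0016 0.8437] rows 3.0 q6 -1.86 yaw 1.771
```

View pics/w_6.png

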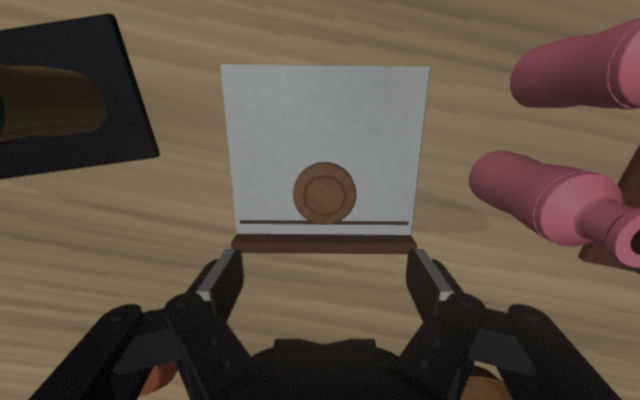

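Blank at (324,193), on the centre line between the pads, and both views agree on (0.5366, -0.0134). Descending.

>>> {"api": "move_arm", "payload": {"commands": [[0.002, 0.001, 0.2, 0, 0, 0, 1], [0, 0, 0.25, 0, 0, 0, 1], [0, 0, 0.2, 0, 0, 0, 1], [0, 0, 0.1, 0, 0, 0, 1], [0, 0, 0.05, 0, 0, 0, 1], [0, 0, 0.03, 0, 0, 0, 1], [0, 0, 0, 0, 0, 0, 1], [0, 0, 0, 0, 0, 0, 1]]}}

```text
time: 22.9
position: [0.5367, -0.0135, 0.0066]
tool_rot: [-0.314, 3.124, -0.0]
ft_force: [0.5, 0.4, -0.4]
grip_width: 0.0853
grasp_force: 0.0
```

>>> {"api": "move_arm", "payload": {"commands": [[0, 0, 0, 0, 0, 0, 0.75], [0, 0, 0, 0, 0, 0, 0.55], [0, 0, 0, 0, 0, 0, 0.55], [0, 0, 0, 0, 0, 0, 0.55], [0, 0, 0, 0, 0, 0, 0.55], [0, 0, 0, 0, 0, 0, 0.55]]}}

```text
time: 23.5
position: [0.5365, -0.0135, 0.0068]
tool_rot: [-0.314, 3.125, -0.0]
ft_force: [-6.6, -0.1, 13.6]
grip_width: 0.0573
grasp_force: 61.7
```

>>> {"api": "move_arm", "payload": {"commands": [[0, 0, -0.02, 0, 0, 0, 0.55], [0, 0, -0.04, 0, 0, 0, 0.55], [0, 0, -0.14, 0, 0, 0, 0.55], [0, 0, -0.2, 0, 0, 0, 0.55], [0, 0, 0, 0, 0, 0, 0.55]]}}

```text
time: 24.0
position: [0.5379, -0.0136, 0.0693]
tool_rot: [-0.313, 3.12, -0.002]
ft_force: [0.5, -0.7, -1.0]
grip_width: 0.0573
grasp_force: 64.1
```

```bash
python3 w.py 7 blank catch;python3 -c "
from h import *
plan([.497,.315,.20],np.pi/2)"
python3 - <<'E'
import cv2
im=cv2.imread('pics/w_7.png')[200:400,150:500];cv2.imwrite('pics/w7c.png',cv2.resize(im,None,fx=2.2,fy=2.2))
E
```

```text
blank [324.6 252.4] 0.93 z0: [ 0.5771 -0.0055] z10: [ 0.5716 -0.0066]
[ 0.5379 -0.0136  0.0693] 24.0
turn units [ 0.0002 -0.0008  0.1001] rows 2.0  then shift units [ 0.2573  2.1897 -0.9026] rows 8.0 q6 -1.86 yaw 1.771
```

View pics/w7c.png

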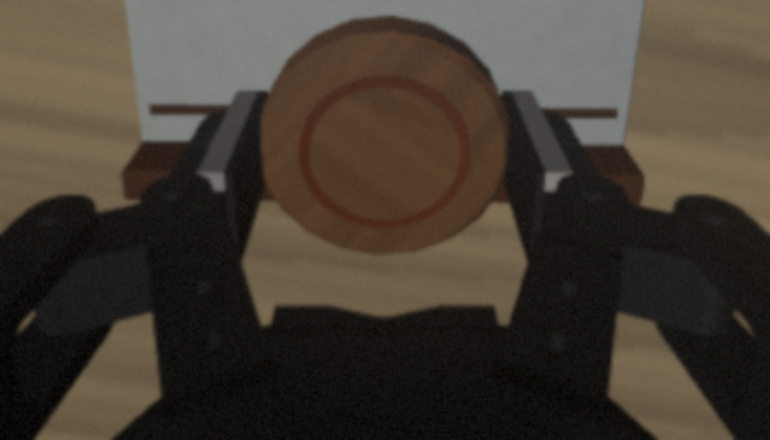

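The blank is gripped level near the finger tips, centred at about (385,135) in the crop. Carrying it to a spot where I can see the magazine.

>>> {"api": "move_arm", "payload": {"commands": [[0, 0, -0.25, 0, 0, 0.05, 0.55], [0, 0, -0.32, 0, 0, 0.05, 0.55], [0, 0, -0.32, 0, 0, 0, 0.55], [-0.01, 0.15, -0.25, 0, 0, 0, 0.55], [-0.01, 0.25, -0.06, 0, 0, 0, 0.55], [-0.01, 0.3, 0, 0, 0, 0, 0.55], [-0.01, 0.31, 0, 0, 0, 0, 0.55], [-0.01, 0.31, 0, 0, 0, 0, 0.55], [-0.01, 0.31, 0, 0, 0, 0, 0.55], [-0.01, 0.27, 0, 0, 0, 0, 0.55], [-0.01, 0.19, 0, 0, 0, 0, 0.55], [0, 0, 0, 0, 0, 0, 0.55]]}}

```text
time: 25.45
position: [0.5473, 0.3031, 0.2438]
tool_rot: [0.006, -3.139, 0.001]
ft_force: [-0.2, -0.8, -0.7]
grip_width: 0.0573
grasp_force: 64.5
```

```bash
python3 w.py 8 magazine catch; cat > red.py <<'E'
from h import *
import pickle,sys
rs=[]
for t in sys.argv[1:]:
    d=pickle.load(open(t+'.pkl','rb'));p,st=d['p'],d['st']
    u=proj(p,[.497,.316,.044],st)
    hsv=cv2.cvtColor(p['color'],cv2.COLOR_RGB2HSV);m=((hsv[...,1]>150)&((hsv[...,0]<6)|(hsv[...,0]>174))&(hsv[...,2]>90)).astype(np.uint8)
    w=np.zeros_like(m);a,b=int(u[1]),int(u[0]);w[max(0,a-45):a+45,max(0,b-45):b+45]=1
    c,_=cv2.findContours(m*w,0,2);c=np.vstack([x for x in c if cv2.contourArea(x)>8])
    e=cv2.fitEllipse(cv2.convexHull(c));uv=np.array(e[0]);rs.append(ray(p,uv,st))
    print(t,np.round(u),np.round(uv,1),np.round(e[1],1),np.round(at_z(p,uv,.044,st),4))
if len(rs)>1:
    x,e=tri(rs);print(np.round(x,4),np.round(e,4))
E
python3 red.py 1 2 5 8
```

```text
magazine [335.2 124.3] 0.93 z0: [0.4924 0.3176] z10: [0.4918 0.3172]
catch [335.6 129.2] 0.81 z0: [0.4988 0.3182] z10: [0.498  0.3178]
[0.5473 0.3031 0.2438] 25.45
1 [290. 298.] [291.1 295.9] [22.3 27. ] [0.4938 0.3176 0.044 ]
2 [518. 223.] [519.5 221.3] [22.2 26.9] [0.4937 0.3169 0.044 ]
5 [576. 237.] [578.  234.5] [26.8 34.4] [0.4936 0.3163 0.044 ]
8 [335. 131.] [337.  128.3] [34.1 35.2] [0.4943 0.3181 0.044 ]
[0.4943 0.3178 0.0429] [0.0004 0.0002 0.0003 0.0004]
```

View pics/w_8.png

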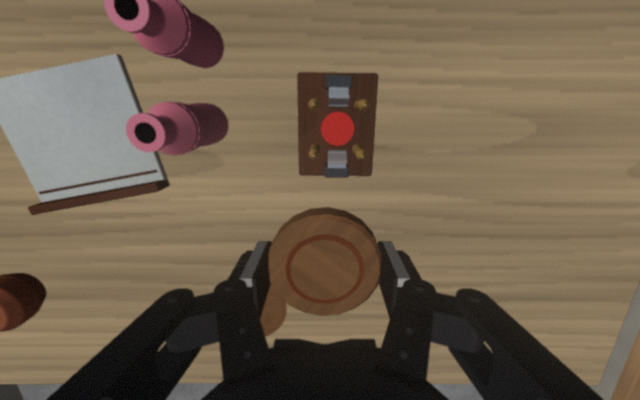

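The magazine shows from above with the red follower at (337,128) and the posts at (312,103), (361,103), (313,151) and (358,151). The held blank is at (325,262).

```bash
python3 - <<'E'
from h import *
import pickle
d=pickle.load(open('8.pkl','rb'));p,st=d['p'],d['st']
c=[at_z(p,u,.012,st)[:2] for u in [(299.5,72.5),(299.5,175.5),(378,74),(375,177)]]
print(np.round(c,4),np.mean(c,0));
for a,b in [(0,1),(2,3)]: v=c[b]-c[a];print(np.degrees(np.arctan2(v[1],v[0])),np.linalg.norm(v))
for a,b in [(0,2),(1,3)]: v=c[b]-c[a];print(np.degrees(np.arctan2(-v[0],v[1])),np.linalg.norm(v))
m=env.silhouettes(env.camera('wrist'),'magazine')[0]['mask'].astype(np.uint8)
cc,_=cv2.findContours(m,0,2);cc=max(cc,key=cv2.contourArea);r=cv2.minAreaRect(np.array([at_z(p,q,.012,st)[:2]*1000 for q in cc[:,0].astype(float)]).astype(np.float32));print(r)
# held blank: ring ellipse
hsv=cv2.cvtColor(p['color'],cv2.COLOR_RGB2HSV)
print('blank x,y rel TCP', [np.round(at_z(p,u,st['position'][2]+z,st)[:2]-st['position'][:2],4) for u,z in [((324.5,262),.010),((324.5,268.5),.017)]])
plan([.4942,.3178,.20],np.pi/2)
plan([.4942,.3178,.08],np.pi/2)
E
python3 - <<'E'
import cv2
im=cv2.imread('pics/w_8.png')
c=cv2.resize(im[195:325,255:395],None,fx=3,fy=3,interpolation=2);d=cv2.resize(im[60:190,270:410],None,fx=3,fy=3,interpolation=2)
cv2.imwrite('pics/w8c.png',cv2.resize(cv2.hconcat([c,d]),(800,371)))
E
```

```text
[[0.4307 0.2727]
 [0.5594 0.2697]
 [0.4321 0.3684]
 [0.5611 0.3724]] [0.49582772 0.32078971]
-1.3456802154853615 0.12868079306400143
1.7701017024397216 0.12908020124379752
-0.8101272219931468 0.09573517287538319
-0.9630082865790216 0.10274928887729902
((493.40185546875, 321.9014892578125), (100.76705169677734, 130.4935760498047), 89.64795684814453)
blank x,y rel TCP [array([0.0011, 0.0002]), array([0.0007, 0.0002])]
turn units [ 0.      0.0001 -0.0005] rows 1.0  then shift units [0.3606 0.1242 0.3043] rows 2.0 q6 -1.13 yaw 1.57
turn units [ 0.      0.0001 -0.0005] rows 1.0  then shift units [0.3606 0.1242 1.1043] rows 4.0 q6 -1.13 yaw 1.57
```

View pics/w8c.png

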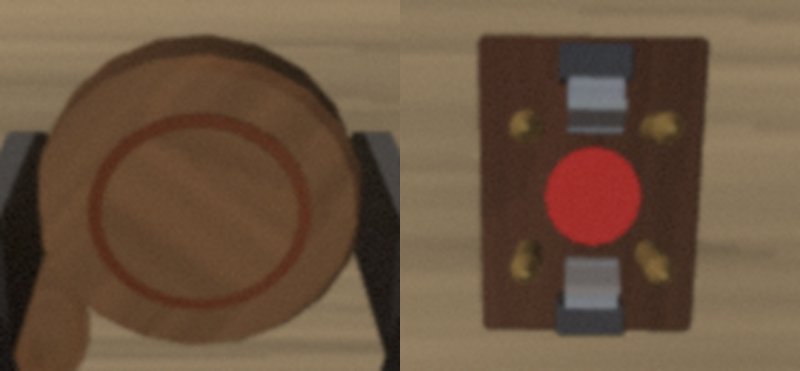

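>>> {"api": "move_arm", "payload": {"commands": [[0.18, 0.065, 0, 0, 0, 0, 0.55], [0.18, 0.06, 0, 0, 0, 0, 0.55], [0, 0, 0.15, 0, 0, 0, 0.55], [0, 0, 0.25, 0, 0, 0, 0.55], [0, 0, 0.25, 0, 0, 0, 0.55], [0, 0, 0.15, 0, 0, 0, 0.55], [0, 0, 0, 0, 0, 0, 0.55], [0, 0, 0, 0, 0, 0, 0.55], [0, 0, 0, 0, 0, 0, 0.55]]}}

```text
time: 26.7
position: [0.4948, 0.3189, 0.1274]
tool_rot: [0.0, 3.139, 0.002]
ft_force: [-0.2, -0.0, 0.1]
grip_width: 0.0572
grasp_force: 64.5
```

```bash
python3 - <<'E'
from h import *
plan([.4936,.3180,.077],np.pi/2)
st=env.get_state();print(st['position'],st['grip_width'],st['time'],st['ft_force'])
p=env.camera('scene')
u=proj(p,[.494,.318,.08]).astype(int);im=p['color'][u[1]-35:u[1]+35,u[0]-50:u[0]+50,::-1];cv2.imwrite('pics/s9.png',cv2.resize(im,None,fx=7,fy=7,interpolation=2))
E
```

```text
turn units [ 0.0007  0.0012 -0.0001] rows 1.0  then shift units [ 0.0083 -0.0062  0.3363] rows 2.0 q6 -1.06 yaw 1.571
[0.49484458 0.31893181 0.12744211] 0.05719853402286232 26.7 [-0.18126509 -0.01575019  0.06309664]
```

View pics/s9.png

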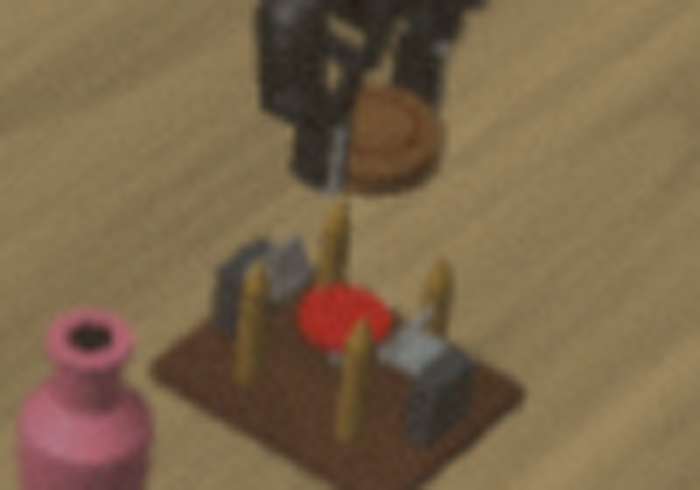

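The blank hangs level above the posts and the red follower at (345,318). Lowering it.

>>> {"api": "move_arm", "payload": {"commands": [[0.008, -0.006, 0.1, 0, 0, 0, 0.55], [0, 0, 0.15, 0, 0, 0, 0.55], [0, 0, 0.08, 0, 0, 0, 0.55], [0, 0, 0.03, 0, 0, 0, 0.55], [0, 0, 0, 0, 0, 0, 0.55], [0, 0, 0, 0, 0, 0, 0.55]]}}

```text
time: 27.35
position: [0.4933, 0.3181, 0.0725]
tool_rot: [-0.0, 3.14, 0.001]
ft_force: [-0.2, -0.2, -0.6]
grip_width: 0.0575
grasp_force: 64.5
```

>>> {"api": "move_arm", "payload": {"commands": [[0, 0, 0.03, 0, 0, 0, 0.55], [0, 0, 0.03, 0, 0, 0, 0.55], [0, 0, 0, 0, 0, 0, 0.55]]}}

```text
time: 27.65
position: [0.4926, 0.3177, 0.0619]
tool_rot: [0.0, -3.141, 0.001]
ft_force: [0.9, 0.2, -0.6]
grip_width: 0.0571
grasp_force: 64.5
```

>>> {"api": "move_arm", "payload": {"commands": [[0, 0, 0.03, 0, 0, 0, 0.55], [0, 0, 0.02, 0, 0, 0, 0.55], [0, 0, 0, 0, 0, 0, 0.55]]}}

```text
time: 27.95
position: [0.4926, 0.3177, 0.0544]
tool_rot: [0.0, -3.141, 0.001]
ft_force: [0.3, 0.5, -0.5]
grip_width: 0.0574
grasp_force: 64.5
```

>>> {"api": "move_arm", "payload": {"commands": [[0, 0, 0.02, 0, 0, 0, 0.55], [0, 0, 0, 0, 0, 0, 0.55]]}}

```text
time: 28.15
position: [0.4927, 0.3178, 0.0517]
tool_rot: [0.0, -3.141, 0.0]
ft_force: [0.4, -1.2, -0.6]
grip_width: 0.0573
grasp_force: 64.5
```

>>> {"api": "move_arm", "payload": {"commands": [[0, 0, 0.02, 0, 0, 0, 0.55], [0, 0, 0.015, 0, 0, 0, 0.55], [0, 0, 0, 0, 0, 0, 0.55]]}}

```text
time: 28.45
position: [0.4929, 0.3179, 0.0466]
tool_rot: [0.0, -3.142, 0.0]
ft_force: [0.5, 0.9, -0.4]
grip_width: 0.0574
grasp_force: 64.5
```

>>> {"api": "move_arm", "payload": {"commands": [[0, 0, 0.015, 0, 0, 0, 0.55], [0, 0, 0.01, 0, 0, 0, 0.55], [0, 0, 0, 0, 0, 0, 0.55]]}}

```text
time: 28.75
position: [0.4937, 0.3181, 0.0441]
tool_rot: [-0.0, 3.139, 0.001]
ft_force: [0.4, -1.7, 9.0]
grip_width: 0.0571
grasp_force: 65.5
```

>>> {"api": "move_arm", "payload": {"commands": [[0, 0, 0, 0, 0, 0, 0.7], [0, 0, 0, 0, 0, 0, 1], [0, 0, 0, 0, 0, 0, 1], [0, 0, -0.1, 0, 0, 0, 1], [0, 0, -0.25, 0, 0, 0, 1], [0, 0, -0.25, 0, 0, 0, 1], [0, 0, 0, 0, 0, 0, 0], [0, 0, 0, 0, 0, 0, 0], [0, 0, 0, 0, 0, 0, 0], [0, 0, 0, 0, 0, 0, 0], [0, 0, 0, 0, 0, 0, 0]]}}

```text
time: 29.85
position: [0.4926, 0.3177, 0.1322]
tool_rot: [0.0, -3.14, 0.001]
ft_force: [-0.5, 0.4, -0.8]
grip_width: 0.0125
grasp_force: 0.0
```

```bash
python3 - <<'E'
from h import *
plan([.4942,.3180,.065],np.pi/2)
p=env.camera('scene')
u=proj(p,[.494,.318,.05]).astype(int);im=p['color'][u[1]-30:u[1]+30,u[0]-40:u[0]+40,::-1]
p=env.camera('wrist');print(env.get_state()['grip_width'])
b=cv2.resize(p['color'][180:350,210:440,::-1],(460,340))
a=cv2.resize(im,(340,255),interpolation=2);a=cv2.copyMakeBorder(a,0,85,0,0,cv2.BORDER_CONSTANT)
cv2.imwrite('pics/s10.png',cv2.hconcat([a,b]))
E
```

```text
turn units [-0.0004 -0.0006  0.0001] rows 1.0  then shift units [-0.0107  0.0022  0.4482] rows 2.0 q6 -1.06 yaw 1.571
0.0005083925563962371
```

View pics/s10.png

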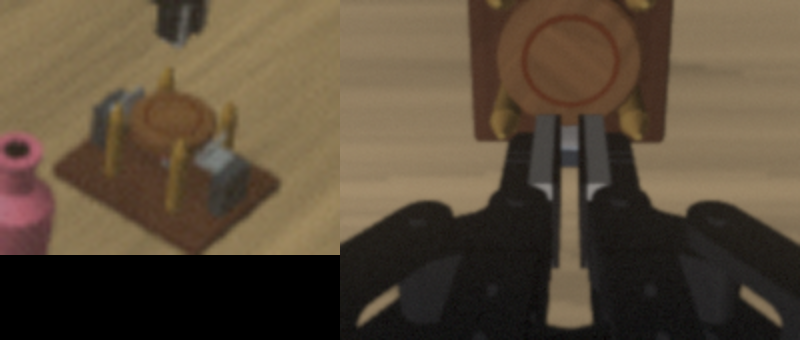

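The blank lies level between the four posts, centred at (170,120) on the left. The fingers are shut and I'm pushing it down.

>>> {"api": "move_arm", "payload": {"commands": [[-0.01, 0.002, 0.15, 0, 0, 0, 0], [0, 0, 0.2, 0, 0, 0, 0], [0, 0, 0.08, 0, 0, 0, 0], [0, 0, 0.02, 0, 0, 0, 0], [0, 0, 0, 0, 0, 0, 0], [0, 0, 0, 0, 0, 0, 0]]}}

```text
time: 30.55
position: [0.4949, 0.3185, 0.0668]
tool_rot: [-0.0, 3.14, 0.001]
ft_force: [-0.4, 0.8, 0.4]
grip_width: 0.0
grasp_force: 0.0
```

>>> {"api": "move_arm", "payload": {"commands": [[0, 0, 0.02, 0, 0, 0, 0], [0, 0, 0.02, 0, 0, 0, 0], [0, 0, 0.02, 0, 0, 0, 0], [0, 0, 0, 0, 0, 0, 0]]}}

```text
time: 30.95
position: [0.495, 0.3185, 0.0573]
tool_rot: [-0.0, 3.14, 0.002]
ft_force: [1.7, 0.5, 3.0]
grip_width: 0.0001
grasp_force: 1.9
```

>>> {"api": "move_arm", "payload": {"commands": [[0, 0, 0.02, 0, 0, 0, 0], [0, 0, 0.02, 0, 0, 0, 0], [0, 0, 0, 0, 0, 0, 0]]}}

```text
time: 31.25
position: [0.495, 0.3185, 0.0511]
tool_rot: [-0.0, 3.14, 0.002]
ft_force: [2.3, 1.1, 3.6]
grip_width: -0.0001
grasp_force: 1.6
```

>>> {"api": "move_arm", "payload": {"commands": [[0, 0, 0.02, 0, 0, 0, 0], [0, 0, 0.015, 0, 0, 0, 0], [0, 0, 0, 0, 0, 0, 0]]}}

```text
time: 31.55
position: [0.4943, 0.3181, 0.0452]
tool_rot: [0.0, -3.141, 0.0]
ft_force: [1.3, -0.1, 1.7]
grip_width: 0.0004
grasp_force: 0.6
```

>>> {"api": "move_arm", "payload": {"commands": [[0, 0, 0.015, 0, 0, 0, 0], [0, 0, 0.01, 0, 0, 0, 0], [0, 0, 0, 0, 0, 0, 0]]}}

```text
time: 31.85
position: [0.4943, 0.3182, 0.0416]
tool_rot: [0.0, -3.141, 0.0]
ft_force: [-2.9, -0.9, 6.7]
grip_width: -0.0001
grasp_force: 3.2
```

>>> {"api": "move_arm", "payload": {"commands": [[0, 0, 0.012, 0, 0, 0, 0], [0, 0, 0, 0, 0, 0, 0]]}}

```text
time: 32.05
position: [0.4943, 0.3182, 0.0398]
tool_rot: [0.0, -3.142, 0.0]
ft_force: [-2.4, -1.5, 6.3]
grip_width: 0.0001
grasp_force: 3.3
```

>>> {"api": "move_arm", "payload": {"commands": [[0, 0, 0.01, 0, 0, 0, 0], [0, 0, 0, 0, 0, 0, 0], [0, 0, 0, 0, 0, 0, 0]]}}

```text
time: 32.35
position: [0.4943, 0.3182, 0.0385]
tool_rot: [0.0, -3.142, 0.0]
ft_force: [-1.9, -1.2, 7.0]
grip_width: 0.0001
grasp_force: 3.4
```

>>> {"api": "move_arm", "payload": {"commands": [[0, 0, 0.006, 0, 0, 0, 0], [0, 0, 0, 0, 0, 0, 0]]}}

```text
time: 32.55
position: [0.4944, 0.3182, 0.038]
tool_rot: [-0.0, 3.142, 0.0]
ft_force: [-4.1, -2.5, 11.2]
grip_width: -0.0002
grasp_force: 6.0
```

At the hard stop. Backing off and looking from the place used before.

>>> {"api": "move_arm", "payload": {"commands": [[0, 0, -0.03, 0, 0, 0, 0], [0, 0, -0.06, 0, 0, 0, 0], [0, 0, -0.2, 0, 0, 0, 0], [0, 0, -0.3, 0, 0, 0, 0], [-0.15, 0, -0.25, 0, 0, 0, 0.5], [-0.2, 0, 0, 0, 0, 0, 1], [0, 0, 0, 0, 0, 0, 1], [0, 0, 0, 0, 0, 0, 1]]}}

```text
time: 33.35
position: [0.5466, 0.3179, 0.1626]
tool_rot: [-0.001, -3.14, 0.001]
ft_force: [0.1, -0.9, -0.1]
grip_width: 0.0581
grasp_force: 0.0
```

```bash
python3 w.py 11 blank; python3 - <<'E'
from h import *
import pickle
d=pickle.load(open('11.pkl','rb'));p,st=d['p'],d['st']
q=env.camera('scene')
u=proj(p,[.494,.318,.044],st).astype(int);b=cv2.resize(p['color'][u[1]-65:u[1]+65,u[0]-60:u[0]+60,::-1],(360,390),interpolation=2)
u=proj(q,[.494,.318,.04]).astype(int);a=cv2.resize(q['color'][u[1]-30:u[1]+30,u[0]-32:u[0]+32,::-1],(416,390),interpolation=2)
cv2.imwrite('pics/s12.png',cv2.hconcat([a,b]))
L=[env.place_of(q,'blank')[0]];print(L)
for m in d['m']['blank'][:2]:
    c,_=cv2.findContours(m['mask'].astype(np.uint8),0,2);c=max(c,key=cv2.contourArea);e=cv2.fitEllipse(c);print(e,at_z(p,e[0],.044,st))
E
```

```text
blank [327.8 131.8] 0.71 z0: [0.4948 0.3217] z10: [0.494  0.3216]
[0.5466 0.3179 0.1626] 33.35
[{'position': [373.6, 125.1], 'confidence': 0.75}]
((324.95721435546875, 135.4951171875), (61.47694778442383, 63.32959747314453), 96.67603302001953) [0.49432833 0.31861185 0.044     ]
```

View pics/s12.png

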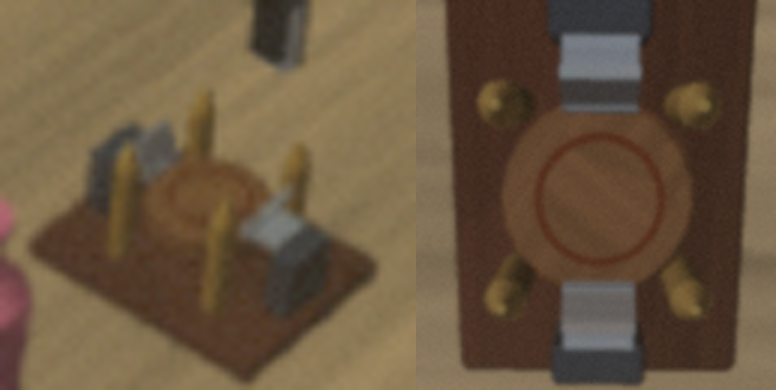

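Both steel catches now lie over the blank's edge, at (600,100) and (598,285) on the right. The blank is level below them, so the loading worked. Next I return the vases.

>>> {"api": "move_arm", "payload": {"commands": [[0, 0, -0.3, 0, 0, 0, 1], [0, 0, -0.28, 0, 0, 0, 1], [0.024, -0.31, 0, 0, 0, 0, 1], [0.024, -0.31, 0, 0, 0, 0, 1], [0.024, -0.31, 0, 0, 0, 0, 1], [0.024, -0.31, 0, 0, 0, 0, 1], [0.024, -0.31, 0, 0, 0, 0, 1], [0.024, -0.31, 0, 0, 0, 0, 1], [0.024, -0.31, 0, 0, 0, 0, 1], [0.024, -0.31, 0, 0, 0, 0, 1], [0.024, -0.31, 0, 0, 0, 0, 1], [0.024, -0.31, 0, 0, 0, 0, 1]]}}

```text
time: 34.8
position: [0.5103, -0.1484, 0.2505]
tool_rot: [-0.001, 3.141, -0.0]
ft_force: [0.3, -0.4, -0.0]
grip_width: 0.0853
grasp_force: 0.0
```

>>> {"api": "move_arm", "payload": {"commands": [[0.024, -0.31, 0, 0, 0, 0, 1], [0.024, -0.31, 0, 0, 0, 0, 1], [0, 0, 0, 0, 0, 0.07, 1], [0, 0, 0, 0, 0, 0.07, 1], [0, 0, 0, 0, 0, 0.07, 1], [0, 0, 0, 0, 0, 0.07, 1], [0, 0, 0, 0, 0, 0.07, 1], [0, 0, 0, 0, 0, 0.07, 1], [0, 0, 0, 0, 0, 0.07, 1], [0, 0, 0, 0, 0, 0.07, 1], [0, 0, 0, 0, 0, 0.06, 1], [0, 0, 0, 0, 0, 0, 1]]}}

```text
time: 36.0
position: [0.5037, -0.2395, 0.2504]
tool_rot: [-1.827, -2.556, -0.0]
ft_force: [0.3, -0.5, -0.3]
grip_width: 0.0849
grasp_force: 0.0
```

```bash
python3 - <<'E'
from h import *
import pickle
from lip import lip
d=pickle.load(open('11.pkl','rb'));s=env.camera('scene')
print(tri([ray(d['p'],[327.8,131.8],d['st']),ray(s,[373.6,125.1])]))
plan([.5025,-.2456,.1208],.331)
st=env.get_state();p=env.camera('wrist')
for c,g in [('pale',[.5025,-.2456]),('dark',[.5268,-.318])]:
    uv,e,n=lip(p,st,c,g,z=.144,win=40);print(c,uv,e[1],n,at_z(p,uv,.144,st))
E
```

```text
(array([0.49170427, 0.32099657, 0.03094842]), [np.float64(0.0005776953553157896), np.float64(0.0005776953553157759)])
turn units [-0.     -0.      0.0014] rows 1.0  then shift units [-0.0353 -0.0205  0.8637] rows 3.0 q6 -0.84 yaw 0.334
pale [319.82943726 199.60054016] (33.99117660522461, 34.435001373291016) 41 [ 0.50169058 -0.24505005  0.144     ]
dark [320.52801514 272.53234863] (29.199796676635742, 33.4831428527832) 53 [ 0.52752034 -0.31848652  0.144     ]
```

>>> {"api": "move_arm", "payload": {"commands": [[-0.034, -0.023, 0.2, 0, 0, 0, 1], [0, 0, 0.28, 0, 0, 0, 1], [0, 0, 0.25, 0, 0, 0, 1], [0, 0, 0.12, 0, 0, 0, 1], [0, 0, 0.01, 0, 0, 0, 1], [0, 0, 0, 0, 0, 0, 0.4], [0, 0, 0, 0, 0, 0, 0.15], [0, 0, 0, 0, 0, 0, 0.15], [0, 0, 0, 0, 0, 0, 0.15], [0, 0, 0, 0, 0, 0, 0.15], [0, 0, 0, 0, 0, 0, 0.15]]}}

```text
time: 37.2
position: [0.5026, -0.2461, 0.1226]
tool_rot: [1.824, 2.556, 0.0]
ft_force: [-1.0, -0.7, 7.0]
grip_width: 0.0286
grasp_force: 58.6
```

```bash
python3 -c "
from h import *
plan([.4817,.0139,.225],.201)"
```

```text
turn units [0.0007 0.0008 0.0651] rows 1.0  then shift units [ 1.7266  0.2096 -0.6827] rows 6.0 q6 -0.85 yaw 0.331
```

>>> {"api": "move_arm", "payload": {"commands": [[0, 0, -0.08, 0, 0, 0, 0.15], [0, 0, -0.2, 0, 0, 0, 0.15], [0, 0, -0.26, 0, 0, 0, 0.15], [0, 0, -0.14, 0, 0, 0.065, 0.15], [0.15, 0.02, 0, 0, 0, 0, 0.15], [0.26, 0.03, 0, 0, 0, 0, 0.15], [0.31, 0.04, 0, 0, 0, 0, 0.15], [0.31, 0.04, 0, 0, 0, 0, 0.15], [0.31, 0.04, 0, 0, 0, 0, 0.15], [0.25, 0.03, 0, 0, 0, 0, 0.15], [0.137, 0.01, 0, 0, 0, 0, 0.15], [0, 0, 0, 0, 0, 0, 0.15]]}}

```text
time: 38.4
position: [0.4809, 0.0166, 0.2241]
tool_rot: [1.983, 2.436, 0.001]
ft_force: [-0.7, -0.3, -3.1]
grip_width: 0.0289
grasp_force: 59.7
```

>>> {"api": "move_arm", "payload": {"commands": [[0, 0, 0, 0, 0, 0, 0.15], [0, 0, 0, 0, 0, 0, 0.15]]}}

```text
time: 38.6
position: [0.4814, 0.0137, 0.2236]
tool_rot: [1.988, 2.432, -0.0]
ft_force: [-0.8, 1.1, -2.7]
grip_width: 0.0287
grasp_force: 59.7
```

```bash
python3 -c "
from h import *
plan([.4817,.0139,.128],.201);print(env.get_state()['ft_force'])"
```

```text
turn units [ 0.      0.0001 -0.0003] rows 1.0  then shift units [0.0011 0.0024 0.6373] rows 2.0 q6 -0.25 yaw 0.2
[-0.8025058   1.05837581 -2.67809629]
```

>>> {"api": "move_arm", "payload": {"commands": [[0.001, 0.002, 0.15, 0, 0, 0, 0.15], [0, 0, 0.2, 0, 0, 0, 0.15], [0, 0, 0.17, 0, 0, 0, 0.15], [0, 0, 0.08, 0, 0, 0, 0.15], [0, 0, 0.037, 0, 0, 0, 0.15], [0, 0, 0, 0, 0, 0, 0.15], [0, 0, 0, 0, 0, 0, 0.15], [0, 0, 0, 0, 0, 0, 0.15]]}}

```text
time: 39.4
position: [0.4821, 0.0145, 0.1288]
tool_rot: [1.987, 2.432, 0.002]
ft_force: [0.5, -0.8, -3.0]
grip_width: 0.0288
grasp_force: 59.7
```

```bash
python3 -c "
from h import *
plan([.4817,.0139,.1245],.201)"
```

```text
turn units [ 0.0008  0.0002 -0.    ] rows 1.0  then shift units [-0.0033 -0.0033  0.0287] rows 1.0 q6 -0.25 yaw 0.201
```

>>> {"api": "move_arm", "payload": {"commands": [[-0.003, -0.003, 0.01, 0, 0, 0, 0.15], [0, 0, 0.012, 0, 0, 0, 0.15], [0, 0, 0, 0, 0, 0, 0.15], [0, 0, 0, 0, 0, 0, 0.15]]}}

```text
time: 39.8
position: [0.4814, 0.014, 0.1247]
tool_rot: [1.987, 2.433, 0.0]
ft_force: [-1.4, -0.7, 0.2]
grip_width: 0.0289
grasp_force: 60.0
```

>>> {"api": "move_arm", "payload": {"commands": [[0, 0, 0.006, 0, 0, 0, 0.15], [0, 0, 0, 0, 0, 0, 0.15]]}}

```text
time: 40.0
position: [0.4818, 0.0139, 0.1247]
tool_rot: [1.986, 2.432, 0.002]
ft_force: [-3.0, -0.5, 11.0]
grip_width: 0.0287
grasp_force: 60.7
```

>>> {"api": "move_arm", "payload": {"commands": [[0, 0, -0.003, 0, 0, 0, 0.5], [0, 0, 0, 0, 0, 0, 1], [0, 0, 0, 0, 0, 0, 1], [0, 0, 0, 0, 0, 0, 1], [0, 0, -0.15, 0, 0, 0, 1], [0, 0, -0.25, 0, 0, 0, 1], [0, 0, -0.25, 0, 0, 0, 1], [0, 0, 0, 0, 0, 0, 1], [0, 0, 0, 0, 0, 0, 1]]}}

```text
time: 40.9
position: [0.4813, 0.014, 0.2218]
tool_rot: [1.987, 2.432, 0.001]
ft_force: [-0.2, -0.0, -0.2]
grip_width: 0.0853
grasp_force: 0.0
```

```bash
python3 - <<'E'
from h import *
from lip import lip
plan([.5271,-.3182,.23],.331)
st=env.get_state();p=env.camera('wrist')
uv,e,n=lip(p,st,'pale',[.4814,.0141],z=.146,win=40);print(uv,e[1],n,at_z(p,uv,.146,st))
E
```

```text
turn units [ 0.0006  0.0002 -0.065 ] rows 1.0  then shift units [-2.1936 -0.4312 -0.0547] rows 7.0 q6 -0.25 yaw 0.201
[323.4937439  204.88778687] (37.30398941040039, 38.22579574584961) 55 [0.48101909 0.01515608 0.146     ]
```

>>> {"api": "move_arm", "payload": {"commands": [[0, 0, -0.05, 0, 0, -0.065, 1], [-0.28, -0.055, 0, 0, 0, 0, 1], [-0.28, -0.055, 0, 0, 0, 0, 1], [-0.28, -0.055, 0, 0, 0, 0, 1], [-0.28, -0.055, 0, 0, 0, 0, 1], [-0.28, -0.055, 0, 0, 0, 0, 1], [-0.28, -0.055, 0, 0, 0, 0, 1], [-0.28, -0.055, 0, 0, 0, 0, 1], [-0.234, -0.046, 0, 0, 0, 0, 1], [0, 0, 0, 0, 0, 0, 1], [0, 0, 0, 0, 0, 0, 1], [0, 0, 0, 0, 0, 0, 1]]}}

```text
time: 42.15
position: [0.527, -0.3172, 0.2282]
tool_rot: [-1.823, -2.557, -0.0]
ft_force: [-0.4, -0.2, -0.3]
grip_width: 0.0854
grasp_force: 0.0
```

```bash
python3 - <<'E'
from h import *
from lip import lip
plan([.5271,-.3182,.120],.331)
st=env.get_state();p=env.camera('wrist')
uv,e,n=lip(p,st,'dark',[.5271,-.3182],z=.144,win=40);print(uv,e[1],n,at_z(p,uv,.144,st))
E
```

```text
turn units [-0.0004 -0.0006  0.0004] rows 1.0  then shift units [-0.0064 -0.0012  0.7215] rows 3.0 q6 -0.93 yaw 0.332
[323.99890137 203.94122314] (37.5212287902832, 39.57913589477539) 47 [ 0.52742372 -0.31801094  0.144     ]
```

>>> {"api": "move_arm", "payload": {"commands": [[-0.006, 0, 0.2, 0, 0, 0, 1], [0, 0, 0.25, 0, 0, 0, 1], [0, 0, 0.2, 0, 0, 0, 1], [0, 0, 0.07, 0, 0, 0, 1], [0, 0, 0, 0, 0, 0, 1], [0, 0, 0, 0, 0, 0, 0.4], [0, 0, 0, 0, 0, 0, 0.15], [0, 0, 0, 0, 0, 0, 0.15], [0, 0, 0, 0, 0, 0, 0.15], [0, 0, 0, 0, 0, 0, 0.15], [0, 0, 0, 0, 0, 0, 0.15]]}}

```text
time: 43.3
position: [0.5277, -0.3194, 0.1223]
tool_rot: [1.824, 2.555, -0.0]
ft_force: [-1.9, 0.7, 4.9]
grip_width: 0.0289
grasp_force: 58.6
```

```bash
python3 -c "
from h import *
plan([.4970,-.0607,.225],.201)"
```

```text
turn units [0.0006 0.0008 0.065 ] rows 1.0  then shift units [ 1.731   0.1441 -0.6848] rows 6.0 q6 -0.93 yaw 0.331
```

>>> {"api": "move_arm", "payload": {"commands": [[0, 0, -0.08, 0, 0, 0, 0.15], [0, 0, -0.2, 0, 0, 0, 0.15], [0, 0, -0.26, 0, 0, 0, 0.15], [0, 0, -0.14, 0, 0, 0.065, 0.15], [0.15, 0.012, 0, 0, 0, 0, 0.15], [0.26, 0.022, 0, 0, 0, 0, 0.15], [0.31, 0.026, 0, 0, 0, 0, 0.15], [0.31, 0.026, 0, 0, 0, 0, 0.15], [0.31, 0.026, 0, 0, 0, 0, 0.15], [0.25, 0.022, 0, 0, 0, 0, 0.15], [0.133, 0.01, 0, 0, 0, 0, 0.15], [0, 0, 0, 0, 0, 0, 0.15]]}}

```text
time: 44.5
position: [0.4966, -0.0593, 0.2239]
tool_rot: [1.984, 2.436, 0.001]
ft_force: [-0.3, -1.8, -2.3]
grip_width: 0.0288
grasp_force: 59.6
```

>>> {"api": "move_arm", "payload": {"commands": [[0, 0, 0, 0, 0, 0, 0.15], [0, 0, 0, 0, 0, 0, 0.15]]}}

```text
time: 44.7
position: [0.497, -0.0623, 0.2233]
tool_rot: [1.988, 2.432, -0.0]
ft_force: [-0.8, -0.8, -2.8]
grip_width: 0.0289
grasp_force: 59.6
```

```bash
python3 -c "
from h import *
plan([.4972,-.0619,.128],.201);print(env.get_state()['ft_force'])"
```

```text
turn units [ 0.0001  0.0001 -0.0004] rows 1.0  then shift units [0.0024 0.0019 0.6352] rows 2.0 q6 -0.4 yaw 0.2
[-0.78297281 -0.80912628 -2.81719761]
```

>>> {"api": "move_arm", "payload": {"commands": [[0.002, 0.001, 0.15, 0, 0, 0, 0.15], [0, 0, 0.2, 0, 0, 0, 0.15], [0, 0, 0.17, 0, 0, 0, 0.15], [0, 0, 0.08, 0, 0, 0, 0.15], [0, 0, 0.035, 0, 0, 0, 0.15], [0, 0, 0, 0, 0, 0, 0.15], [0, 0, 0, 0, 0, 0, 0.15], [0, 0, 0, 0, 0, 0, 0.15]]}}

```text
time: 45.5
position: [0.4975, -0.0614, 0.1288]
tool_rot: [1.986, 2.432, 0.001]
ft_force: [0.3, 0.5, -1.9]
grip_width: 0.0289
grasp_force: 59.6
```

```bash
python3 -c "
from h import *
plan([.4972,-.0619,.1243],.201)"
```

```text
turn units [ 0.0008  0.0003 -0.    ] rows 1.0  then shift units [-0.0032 -0.0025  0.03  ] rows 1.0 q6 -0.4 yaw 0.201
```

>>> {"api": "move_arm", "payload": {"commands": [[-0.003, -0.002, 0.012, 0, 0, 0, 0.15], [0, 0, 0.012, 0, 0, 0, 0.15], [0, 0, 0, 0, 0, 0, 0.15], [0, 0, 0, 0, 0, 0, 0.15]]}}

```text
time: 45.9
position: [0.4968, -0.0617, 0.1243]
tool_rot: [1.987, 2.433, 0.0]
ft_force: [0.8, 0.0, -1.2]
grip_width: 0.0289
grasp_force: 59.8
```

>>> {"api": "move_arm", "payload": {"commands": [[0, 0, 0.006, 0, 0, 0, 0.15], [0, 0, 0.003, 0, 0, 0, 0.15], [0, 0, 0, 0, 0, 0, 0.15]]}}

```text
time: 46.2
position: [0.4975, -0.0619, 0.1242]
tool_rot: [1.986, 2.432, 0.002]
ft_force: [-3.8, 1.7, 12.8]
grip_width: 0.0291
grasp_force: 60.7
```

Seated. Releasing, rising, and going to the earlier viewpoint 3 (TCP 0.4806, 0.0137, 0.330) to compare.

>>> {"api": "move_arm", "payload": {"commands": [[0, 0, -0.003, 0, 0, 0, 0.5], [0, 0, 0, 0, 0, 0, 1], [0, 0, 0, 0, 0, 0, 1], [0, 0, 0, 0, 0, 0, 1], [0, 0, -0.15, 0, 0, 0, 1], [0, 0, -0.3, 0, 0, 0, 1], [0, 0, -0.3, 0, 0, 0, 1], [0, 0, -0.3, 0, 0, 0, 1], [0.26, 0, -0.3, 0, 0, 0, 1], [0.26, -0.01, 0, 0, 0, 0, 1], [0, 0, 0, 0, 0, 0, 1], [0, 0, 0, 0, 0, 0, 1]]}}

```text
time: 47.4
position: [0.4809, 0.0088, 0.3185]
tool_rot: [1.985, 2.435, -0.0]
ft_force: [-0.6, -0.4, -0.1]
grip_width: 0.0855
grasp_force: 0.0
```

>>> {"api": "move_arm", "payload": {"commands": [[0, 0, 0, 0, 0, 0, 1], [0, 0, 0, 0, 0, 0, 1]]}}

```text
time: 47.6
position: [0.4811, 0.0076, 0.3181]
tool_rot: [-1.988, -2.432, 0.001]
ft_force: [0.6, 0.7, -0.0]
grip_width: 0.0853
grasp_force: 0.0
```

```bash
python3 w.py 20 vase_pale vase_dark; python3 l2.py 3 20; python3 - <<'E'
from h import *
s=env.camera('scene');t=env.camera('top')
for n in ['vase_dark','vase_pale','blank']:
    for q in env.place_of(s,n)[:4]: print(n,np.round(q['position'],1),round(q['confidence'],2))
E
```

```text
vase_pale [291.4  44.6] 0.97 z0: [0.4017 0.1577] z10: [0.4031 0.1561]
vase_pale [349.6  60.4] 0.78 z0: [0.4895 0.1542] z10: [0.489  0.1527]
vase_pale [323.  151.9] 0.77 z0: [0.4776 0.0138] z10: [0.4774 0.0153]
vase_dark [328.6 194.7] 0.83 z0: [ 0.5015 -0.056 ] z10: [ 0.5007 -0.0529]
vase_dark [321.7 150.9] 0.28 z0: [0.4753 0.015 ] z10: [0.4751 0.0165]
[0.4811 0.0076 0.3181] 47.6
3 pale [324.8 175.1] [25.4 26.8] 38 [0.4814 0.0145 0.148 ]
20 pale [325.2 171.4] [26.4 28.1] 36 [0.4808 0.0156 0.148 ]
TRI [0.4774 0.0329 0.2259] [0.0003 0.0003]
3 dark [325.7 233.9] [24.4 26.5] 37 [ 0.4973 -0.0599  0.148 ]
20 dark [326.  233.3] [25.3 27.4] 44 [ 0.497  -0.0595  0.148 ]
TRI [ 0.4927 -0.0384  0.1938] [0.0002 0.0002]
vase_dark [291.3 204.8] 0.96
vase_pale [313.8 146.9] 0.96
vase_pale [302.2 183.3] 0.88
vase_pale [335.5 163.4] 0.88
blank [373.3 125. ] 0.77
```

```bash
python3 -c "
from plant import env
print(env.sign_off())"
```

```text
the job is handed in; nothing more can be done
None
```

The job is handed in: the blank is snapped in under both catches, and both vases are upright on the board within about 1.5 mm of where they started, by camera measurement; robot time was about 48 of 136 s, and the result of the judging was not shown.

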